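# Cock and load the dog-ball launcher

### The arm

A 6-joint arm with a two-finger parallel gripper is mounted at the origin on the work surface. World frame = base frame: x ahead of the robot, y to its left, z up, the work surface at z = 0. Lengths are in m, angles in degrees, forces in N, time in s.
With the tool pointing down it reaches from about 0.4 to 0.825 m from the base axis. Payload 7 kg.
Tool frame: the origin (TCP) lies midway between the tips of the shut fingers; the grasp point (between the pads) lies 19 mm behind it; x points along the fingers, z is the direction in which the jaws open and shut, and the axes are right-handed (so a half turn about x gives the same grasp; the last joint's range is limited). The gripper opens to 88 mm and grips with 3 to 60 N. Pads are 19 mm wide; open, the fingers measure 130 mm over their backs; the gripper's body (78 mm by 193 mm) begins 47 mm behind the grasp point.
Start: joints at [92.825, 20.546, 0.682, 0, -70.136, -16.507], TCP at [0.16, 0.656, 0.201] pointing down, gripper open.
Joint ranges: [-176.03, 176.03], [-82.01, 121.73], [-58.28, 71.71], [-173.87, 95.51], [-174.79, -0.11], [-173.66, 173.66]. Speed limits (degrees/s): [136.94, 136.94, 172.46, 180, 180, 180].

### API

Orientations are given as [roll, pitch, yaw] about the fixed x, y, z axes, in that order (R = Rz(yaw) Ry(pitch) Rx(roll)).
In Python, from plant import get_state, capture, close_job gives the robot as it stands.
- The arm moves only by the tool play_rows, never from a script. Its argument "series" is one flat list of numbers, 4 for each row, row after row: the shift along the tool's x, y, z in m, then the turn about the tool's x in rad. In form: [tx, ty, tz, spin, tx, ty, tz, spin, ...]. A call has exactly 5 rows; each row shifts and turns the commanded pose from where the row before left it, along the tool's axes as they then stand; what a row does not reach is not made up. A row lasts 1/12 s, in which the tool goes at most 41.7 mm and 7.16 degrees, less where a joint would pass 70% of its speed; a pose out of reach is approached as far as the arm can. A call is refused whole if a number of a shift passes 0.0417 or a number of a turn 0.125, either way. A call with a gripper value outside its range is refused whole. "jaw" is the opening in per cent of the stroke, from 0 (shut) to 100 (fully open), set as the call begins (left out, the last holds). The fingers move at their own pace and stop on an object; "squeeze" is the grip in N (left out, the last holds). Time passes only in rows, so rows that do not move let the fingers close, or fill a call up. It gives the time, the measured TCP pose, the force and the opening at its end, in the units of the state.
- get_state(): the state, without advancing time (a new reading comes with each control period).
- capture(name): name is "scene" or "top" or "wrist"; returns a dict with "img" (480x640x3 uint8, blue, green, red), "K" (3x3 intrinsics, pixels), "world_from_camera" (4x4, takes a point from camera to world coordinates). Camera axes: x right, y down, z forward; pixel columns grow to the right and rows downward; lengths in m; the calibration is good to about 2 mm. A picture is of the moment at which its call begins. There is no depth.
- close_job(): hands the job in, once; it reports no verdict.
The state is a dict: "time_s": time; "joints": joint angles; "qd": joint speeds; "joint_torque": joint torques, N m; "tcp_pos": TCP position; "eef_rot": TCP orientation; "contact_force": force on the tool from outside, world axes, zero at the start; "moment": the same for the moment, N m; "gripper_width": finger opening in m.
Only numpy, scipy, OpenCV 4.12 (cv2) and the standard library are available. Lean on these libraries where they do the work, as an engineer would, in place of code of your own. Each camera call takes 0.05 s, during which the arm holds its last target.

### The job

Get the dog's ball launcher ready: draw its sprung arm down by the red knob until the steel catch hooks over the arm's pin, ease it back up onto the catch and let go, so that it stays cocked on its hair trigger. Then take the green ball from the little pot under the shelf edge and rest it in the cup of the cocked arm, without ever letting the arm fly and without shifting the brush, the tub or the bowl.

Things in the scene. Friction and masses are not known exactly. Their poses are not given: they have to be found in the camera images.
- launcher: Plywood base of the ball launcher, fixed: 220 (x) x 110 (y) x 15 mm (z), two cheeks up to 112 mm high at x 50 to 100 mm. Origin: centre of the underside, z up; x is the throwing direction, away from the knob. Here the arm's hinge axis runs along y through (80, 0, 60) mm; the catch stands at (-5, 28) mm, on the arm's +y side, up to 84 mm high.
- pivot_point (a point): Point on the hinge axis of the throwing arm, midway along it, 60 mm above the bench; its axes are the launcher's.
- throw_arm (a joint): Angle of the sprung arm, rad: 0 at rest, rising 48 degrees above level from its hinge to the launcher's -x side; grows as the knob is drawn down (level at 0.838). Spring: about 3 N at the knob at 0, 6 N drawn. The catch springs aside and clicks over the arm's pin once past about 0.80; hard stop 0.90. Cocked it hangs at about 0.77 to 0.79; unhooked it flies back to 0.
- draw_knob (a point): Centre of the red drum-shaped knob (24 mm diameter, 26 mm along y, flat ends) at the arm's end, 215 mm from the hinge axis. Can be pinched by its flat ends (launcher +y, -y); a 12 mm neck leads from it to the hinge; the cup begins 45 mm from its centre. About 220 mm above the bench at rest, 70 mm cocked. Axes turn with the arm: x along it towards the hinge.
- cup_seat (a point): Where the ball's centre lies when it rests in the blue cup: 150 mm from the hinge along the arm, 44 mm square above its centre line. The cup is 38 mm across outside, 30 mm inside the rim; the rim is 19 mm below this point. Axes turn with the arm (z upright when level). Only with the arm cocked is the cup level enough to keep the ball.
- catch (a joint): Angle of the steel hook that catches the arm's side pin, rad: 0 when standing closed (its own light spring holds it there), growing to 0.30 as it is tipped aside. About 0.1 rad releases a cocked arm.
- trigger_pedal (a point): Top of the red trigger pedal (30 x 18 mm) of the catch, beside the arm on the launcher's +y side, 39 mm above the bench. A press of 1 to 2 N downwards fires the cocked arm.
- ball: Green rigid dog ball, 48 mm diameter, about 45 g. Origin at the underside as built; use point ball_center for its centre.
- ball_center (a point): Centre of the green ball; at the start 59 mm above the bench, resting on the rim of the little terracotta pot.
- shelf: Low wooden shelf, fixed, and a terracotta pot (38 mm across, 40 mm high) fixed before it. Origin on the bench under the pot's axis, z up. The board, 220 mm along y, 14 mm thick, underside at 147 mm, spans x = 8 to 68 mm here, over the ball's far part: a hand coming straight down strikes it. End panels at y = +-102, x = 36 to 64 mm. Open to -x: come in from there, tilted.
- shelf_edge (a point): Middle of the lower near edge of the shelf board, 147 mm above the bench.
- brush: Red plastic grooming brush lying on the bench, 175 x 55 x 34 mm, bystander. Origin: underside, about its middle; handle to its -x.
- tub: White plastic tub with a blue lid, 102 mm across, 89 mm high, bystander. Origin: centre of the underside.
- bowl: Terracotta bowl, 120 mm across, 45 mm high, bystander. Origin: centre of the underside.

How it is judged:
By the outcome, as a careful person would: the job done as asked, in the order asked, and still so for the second after the job is handed in, with the robot touching nothing.
It also fails if it takes over 67 s, if anything falls off the work surface, if the arm or the gripper's body presses on something with over 40 N, if the wrist force passes 120 N, or if a joint passes its speed limit or range.

## Working session

There is one attempt and no reset: what is moved stays moved. The work goes in short steps, Python scripts to look and compute and a tool call to move; the robot and the scene stay as the last step left them, time stands still between calls to the robot, and variables do not carry over. Pictures are saved under pics/ and viewed, and the job is handed in when it is done.

Besides the shell and the picture viewer there is one more tool, called after "Emit:" as name(argument=value, ...), one argument or row to a line, values as JSON. play_rows: Moves the arm, as the interface text tells. Its arguments: {"type":"object","properties":{"series":{"type":"array","items":{"type":"number"}},"jaw":{"type":"number"},"squeeze":{"type":"number"}},"required":["series"]}

```bash
ls; mkdir -p pics
python3 - <<'E'
from plant import get_state,capture
import cv2,numpy as np
np.set_printoptions(precision=4,suppress=True)
print(get_state())
for n in ["scene","top","wrist"]:
    c=capture(n); cv2.imwrite(f"pics/{n}0.png",c["img"]); print(n,c["K"],c["world_from_camera"])
E
```

```text
pics
{'time_s': 0.0, 'joints': array([ 92.8221,  20.5922,   0.6334,  -0.0211, -70.1363, -16.5085]), 'qd': array([ 0.0043,  0.0731,  0.1157,  0.098 ,  0.0269, -0.004 ]), 'joint_torque': array([ -0.0005, -58.272 ,  29.3048,   6.9972,   0.0067,  -0.0002]), 'tcp_pos': array([0.1596, 0.6553, 0.2001]), 'eef_rot': array([  4.7143,  89.9029, -98.9793]), 'contact_force': array([-0.2762, -1.0631,  0.3384]), 'moment': array([-0.0184,  0.0193,  0.021 ]), 'gripper_width': 0.08764014283497489}
scene [[465.0103   0.     305.0483]
 [  0.     465.0103 233.6978]
 [  0.       0.       1.    ]] [[-0.0315  0.5834 -0.8116  1.4412]
 [ 0.9993  0.0016 -0.0376  0.0544]
 [-0.0206 -0.8122 -0.583   0.7389]
 [ 0.      0.      0.      1.    ]]
top [[592.6248   0.     322.2404]
 [  0.     592.6248 251.3552]
 [  0.       0.       1.    ]] [[-0.0123 -0.9985  0.0534  0.4948]
 [-0.9999  0.0122 -0.0013  0.0001]
 [ 0.0007 -0.0534 -0.9986  1.6829]
 [ 0.      0.      0.      1.    ]]
wrist [[343.8382   0.     316.2853]
 [  0.     343.8382 242.7706]
 [  0.       0.       1.    ]] [[-0.2366 -0.9318 -0.2754  0.234 ]
 [-0.9716  0.2271  0.0665  0.637 ]
 [ 0.0006  0.2833 -0.959   0.3834]
 [ 0.      0.      0.      1.    ]]
```

View pics/scene0.png

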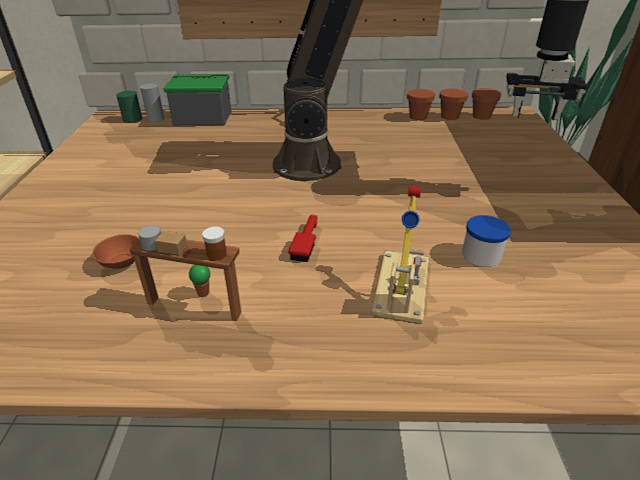

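View pics/top0.png

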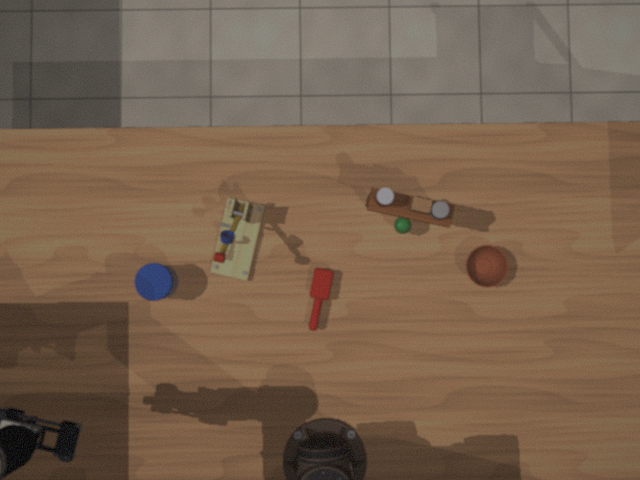

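View pics/wrist0.png

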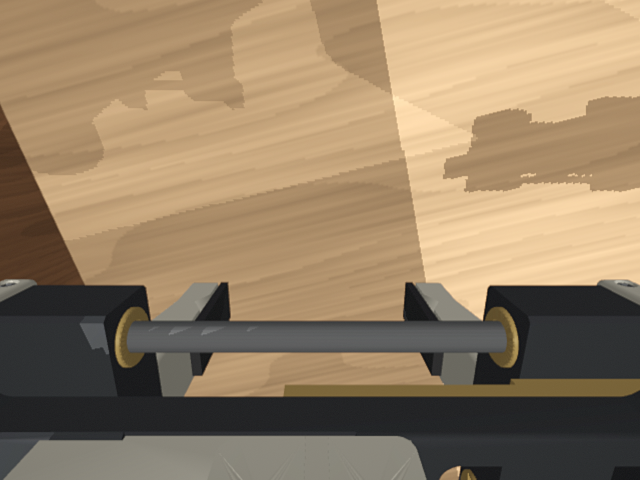

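Run:
```python
import cv2,numpy as np
t=cv2.imread("pics/top0.png");s=cv2.imread("pics/scene0.png")
a=cv2.resize(t[185:295,195:275],None,fx=5,fy=5,interpolation=cv2.INTER_CUBIC)
b=cv2.resize(s[175:330,360:445],None,fx=3.8,fy=3.8,interpolation=cv2.INTER_CUBIC)
h=600
im=np.zeros((600,790,3),np.uint8); im[:a.shape[0],:a.shape[1]]=a; im[:min(600,b.shape[0]),410:410+b.shape[1]]=b[:600]
cv2.imwrite("pics/z0.png",im)
a=cv2.resize(t[180:235,360:460],None,fx=5,fy=5,interpolation=cv2.INTER_CUBIC)
b=cv2.resize(s[220:330,125:250],None,fx=3,fy=3,interpolation=cv2.INTER_CUBIC)
im=np.zeros((600,520,3),np.uint8); im[:a.shape[0],:a.shape[1]]=a; im[275:275+325,:b.shape[1]]=b[:325]
cv2.imwrite("pics/z1.png",im)
```

```text
(no output)
```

View pics/z0.png

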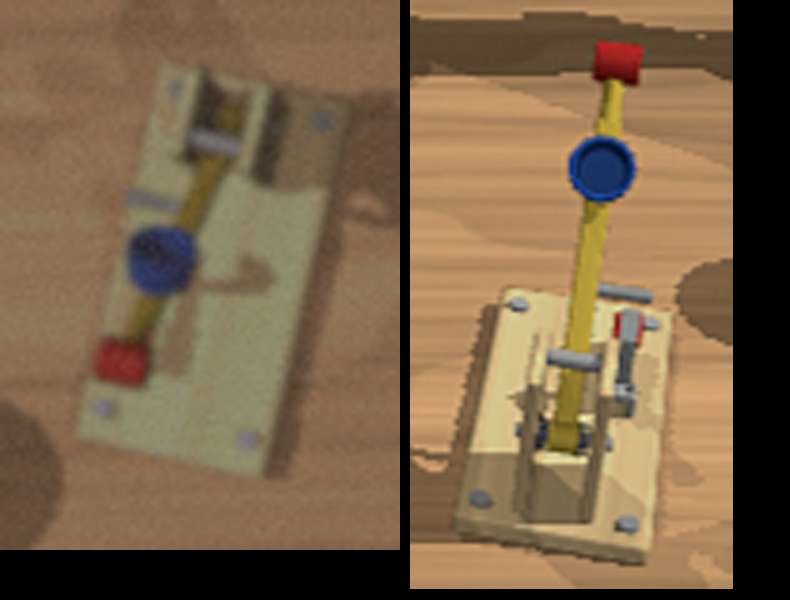

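View pics/z1.png

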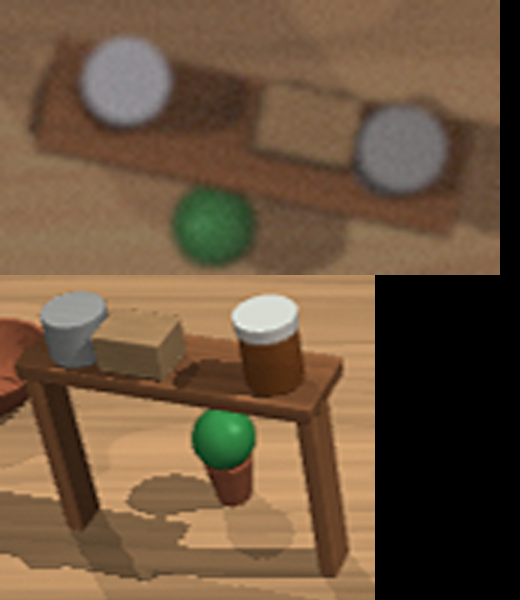

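```bash
cat > h.py <<'E'
import cv2,numpy as np
np.set_printoptions(precision=4,suppress=True)
def ray(c,uv):
    d=np.linalg.inv(c["K"])@np.array([uv[0],uv[1],1.]); T=c["world_from_camera"]
    d=T[:3,:3]@d; return T[:3,3],d/np.linalg.norm(d)
def plane(c,uv,z):
    o,d=ray(c,uv); return o+d*(z-o[2])/d[2]
def tri(rs):
    A=np.zeros((3,3));b=np.zeros(3)
    for o,d in rs:
        P=np.eye(3)-np.outer(d,d);A+=P;b+=P@o
    p=np.linalg.solve(A,b); return p,[np.linalg.norm((np.eye(3)-np.outer(d,d))@(p-o)) for o,d in rs]
def proj(c,p):
    T=np.linalg.inv(c["world_from_camera"]); q=T[:3,:3]@np.asarray(p)+T[:3,3]; q=c["K"]@q; return q[:2]/q[2]
def blobs(img,lo,hi,roi=None,amin=20):
    hsv=cv2.cvtColor(img,cv2.COLOR_BGR2HSV); m=cv2.inRange(hsv,np.array(lo),np.array(hi))
    if lo[0]==0 : m|=cv2.inRange(hsv,np.array([172,lo[1],lo[2]]),np.array([180,255,255]))
    if roi: 
        k=np.zeros_like(m);k[roi[1]:roi[3],roi[0]:roi[2]]=1;m=m*k
    n,l,st,ce=cv2.connectedComponentsWithStats(m)
    return m,[(st[i],ce[i]) for i in range(1,n) if st[i][4]>=amin]
E
python3 - <<'E'
from h import *
from plant import capture
t=capture("top");s=capture("scene")
def get(lo,hi,rt,rs,n,amin=15):
    r=[]
    for c,roi in((t,rt),(s,rs)):
        m,b=blobs(c["img"],lo,hi,roi,amin)
        for x in b: print(n,x[0],x[1])
        r.append(ray(c,max(b,key=lambda x:x[0][4])[1]))
    print(n,tri(r))
get([0,150,60],[8,255,255],(205,245,235,268),(395,180,435,200),"knob")
get([100,120,40],[130,255,255],(210,220,245,250),(395,205,430,235),"cup")
get([45,100,30],[80,255,255],(380,205,425,240),(180,255,220,292),"ball")
# base
m,b=blobs(t["img"],[18,40,110],[40,140,255],(200,190,275,290),50)
for x in b: print(x)
cs,_=cv2.findContours(m,cv2.RETR_EXTERNAL,cv2.CHAIN_APPROX_NONE); P=np.vstack([c for c in cs if cv2.contourArea(c)>30])
r=cv2.minAreaRect(P); print(r); q=cv2.boxPoints(r); W=np.array([plane(t,p,.015) for p in q]); print(q,W,[np.linalg.norm(W[i]-W[i-1]) for i in range(4)])
uv=[(228,198),(264.6,204.4),(248,280),(210.6,272)]
W=np.array([plane(t,p,.015) for p in uv]);print(W,W.mean(0),[np.linalg.norm(W[i]-W[i-1]) for i in range(4)])
# same in scene
uvs=[(360+(x-410)/3.8,175+y/3.8) for x,y in((505,290),(672,312),(645,555),(457,530))]
W=np.array([plane(s,p,.015) for p in uvs]);print(W,W.mean(0),[np.linalg.norm(W[i]-W[i-1]) for i in range(4)])
cv2.imwrite("pics/m.png",cv2.resize(m[185:295,195:275],None,fx=5,fy=5))
for n,uv,z in(("shelfL",(360+38/5,180+145/5),.147),("shelfR",(360+448/5,180+235/5),.147)):
    print(n,plane(t,uv,z),plane(t,uv,z+.014))
E
```

```text
knob [214 253  10   9  68] [218.8382 257.0294]
knob [408 185  14  13 126] [414.3016 190.6032]
knob (array([0.5619, 0.2531, 0.2227]), [np.float64(0.00022889324876038285), np.float64(0.00022889324876031037)])
cup [222 237   7   6  20] [224.4 239.4]
cup [402 211  17  17 221] [409.9593 219.0769]
cup (array([0.6083, 0.2438, 0.1798]), [np.float64(0.002581399349392493), np.float64(0.0025813993493925265)])
ball [395 218  15  15 151] [402.2119 224.6887]
ball [189 265  21  20 327] [199.1131 273.9878]
ball (array([ 0.6523, -0.2229,  0.0601]), [np.float64(0.00012686323459718026), np.float64(0.00012686323459723642)])
(array([220, 198,  15,  33, 264], dtype=int32), array([227.7538, 214.947 ]))
(array([ 210,  200,   51,   81, 1561], dtype=int32), array([239.5298, 249.6111]))
(array([215, 236,   9,  16,  73], dtype=int32), array([218.3288, 244.4384]))
((236.86968994140625, 238.46856689453125), (38.849769592285156, 77.5989761352539), 13.5704345703125)
[[208.8832 271.627 ]
 [227.091  196.1944]
 [264.8562 205.3101]
 [246.6483 280.7427]] [[0.5307 0.3174 0.015 ]
 [0.7437 0.2654 0.015 ]
 [0.7164 0.1587 0.015 ]
 [0.5038 0.2113 0.015 ]] [np.float64(0.10943555752836631), np.float64(0.21919324776597376), np.float64(0.11018696930075737), np.float64(0.21901647732739543)]
[[0.7385 0.2629 0.015 ]
 [0.719  0.1594 0.015 ]
 [0.5059 0.2075 0.015 ]
 [0.5296 0.3126 0.015 ]] [0.6232 0.2356 0.015 ] [np.float64(0.2147047091864392), np.float64(0.10531818521099426), np.float64(0.21852064214833478), np.float64(0.10771348847972276)]
[[0.509  0.2118 0.015 ]
 [0.5318 0.3175 0.015 ]
 [0.7474 0.2632 0.015 ]
 [0.7295 0.1613 0.015 ]] [0.6295 0.2384 0.015 ] [np.float64(0.2261753936137622), np.float64(0.10806368254212245), np.float64(0.2223164718877804), np.float64(0.10351465787144219)]
shelfL [ 0.6859 -0.1215  0.147 ] [ 0.6842 -0.1204  0.161 ]
shelfR [ 0.6363 -0.334   0.147 ] [ 0.635 -0.331  0.161]
```

View pics/m.png

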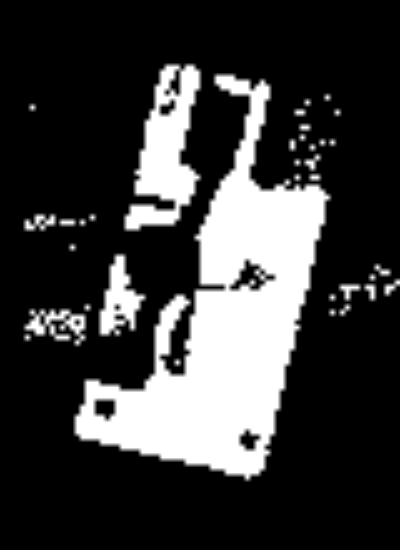

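```bash
cat >> h.py <<'E'
from scipy.spatial.transform import Rotation as Ro
def toolR(s): return Ro.from_euler('xyz',s["eef_rot"],degrees=True).as_matrix()
L0=np.array([.6237,.2382,0]); LY=-13.7
LR=Ro.from_euler('z',LY,degrees=True).as_matrix()
def l2w(p): return L0+LR@np.asarray(p)
def w2l(p): return LR.T@(np.asarray(p)-L0)
def knob(th): 
    a=np.radians(48)-th; return l2w([.08-.215*np.cos(a),0,.06+.215*np.sin(a)])
def to(target,s=None,grasp=True):
    from plant import get_state
    s=s or get_state(); R=toolR(s); p=s["tcp_pos"]-(R[:,0]*.019 if grasp else 0)
    return R.T@(np.asarray(target)-p)
E
python3 - <<'E'
from h import *
from plant import *
s=get_state(); print(toolR(s)); k=knob(0); print(k,knob(.85))
print("to above",to(k+[0,0,.09]), "to knob",to(k))
t=capture("top");sc=capture("scene")
m,b=blobs(t["img"],[100,100,30],[130,255,255],(120,250,190,310),50);print([plane(t,x[1],.089) for x in b])
m,b=blobs(t["img"],[0,150,60],[10,255,255],(300,255,345,340),50);print("brush",[plane(t,x[1],.02) for x in b])
print("bowl",plane(t,(487,265),.04))
uv=(360+(628-410)/3.8,175+328/3.8); print("pedal?",w2l(plane(sc,uv,.039)))
E
```

```text
[[-0.0001  0.9716 -0.2366]
 [-0.0008 -0.2366 -0.9716]
 [-1.      0.0001  0.0008]]
[0.5617 0.2533 0.2198] [0.4926 0.2702 0.0574]
to above [-0.0899  0.4858  0.2958] to knob [0.0001 0.4858 0.2958]
[array([0.5049, 0.4524, 0.089 ])]
brush [array([0.4677, 0.0075, 0.02  ])]
bowl [ 0.5391 -0.4585  0.04  ]
pedal? [-0.0539  0.0285  0.039 ]
```

Emit:
play_rows(
  series=[-0.02, 0.03, 0.02, 0, -0.02, 0.032, 0.02, 0, -0.02, 0.032, 0.02, 0, -0.015, 0.033, 0.02, 0, -0.015, 0.033, 0.02, 0],
  jaw=100,
  squeeze=35,
)

```text
time_s: 0.77
tcp_pos: [0.291, 0.5209, 0.2913]
eef_rot: [176.1, 89.9, 72.4]
contact_force: [1.0, 1.4, 0.3]
gripper_width: 0.0875
```

Emit:
play_rows(
  series=[0, 0.033, 0.02, 0, 0, 0.033, 0.02, 0, 0, 0.033, 0.02, 0, 0, 0.033, 0.02, 0, 0, 0.033, 0.02, 0],
)

```text
time_s: 1.18
tcp_pos: [0.4278, 0.3844, 0.2905]
eef_rot: [166.7, 90.0, 63.1]
contact_force: [-0.2, -0.0, -0.8]
gripper_width: 0.0876
```

Emit:
play_rows(
  series=[0, 0.033, 0.02, 0, 0, 0.033, 0.02, 0, 0, 0.033, 0.02, 0, 0, 0.033, 0.02, 0, 0, 0.02, 0.012, 0],
)

```text
time_s: 1.6
tcp_pos: [0.5546, 0.2579, 0.2901]
eef_rot: [42.5, 90.0, -61.2]
contact_force: [-0.2, 0.6, 0.6]
gripper_width: 0.0874
```

Run:
```python
from h import *
from plant import *
s=get_state(); print(s["joints"],s["tcp_pos"],s["time_s"]); print(toolR(s)); k=knob(0)
print("to knob",to(k))
c=capture("wrist"); cv2.imwrite("pics/w1.png",c["img"]); print(proj(c,k))
c=capture("scene"); cv2.imwrite("pics/s1.png",c["img"])
```

```text
[ 43.2304  12.1558   0.5429   0.0234 -78.393   33.0018] [0.5546 0.2579 0.2901] 1.6
[[ 0.0002  0.9713 -0.2379]
 [-0.0004 -0.2379 -0.9713]
 [-1.      0.0003  0.0003]]
to knob [0.0894 0.0079 0.0028]
[319.4826 235.0815]
```

View pics/w1.png

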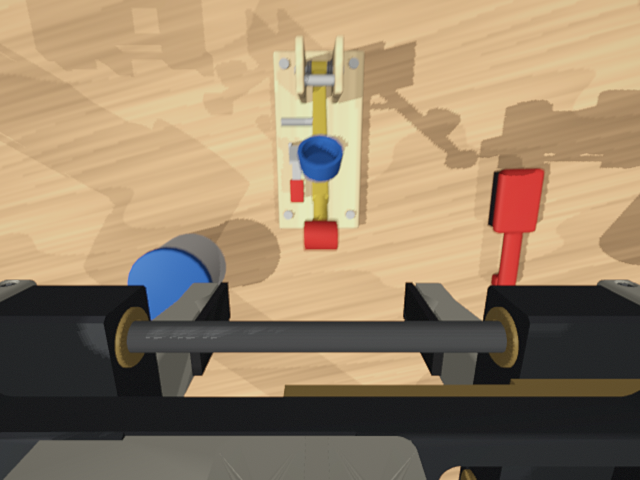

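View pics/s1.png

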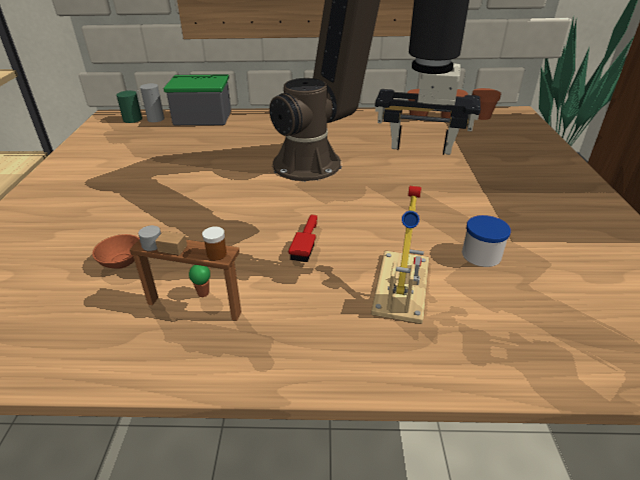

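Emit:
play_rows(
  series=[0.016, 0.002, 0.001, 0, 0.02, 0.002, 0.001, 0, 0.02, 0.002, 0.001, 0, 0.02, 0.002, 0, 0, 0.012, 0, 0, 0],
)

```text
time_s: 2.12
tcp_pos: [0.5588, 0.2556, 0.1998]
eef_rot: [-51.4, 89.9, -155.1]
contact_force: [-0.4, -0.5, -0.6]
gripper_width: 0.0875
```

Run:
```python
from h import *
from plant import *
k=knob(0)
print("to knob",to(k))
c=capture("wrist"); cv2.imwrite("pics/w2.png",c["img"]); print(proj(c,k))
```

```text
to knob [-0.0009  0.0033  0.0016]
[318.6348 289.5616]
```

View pics/w2.png

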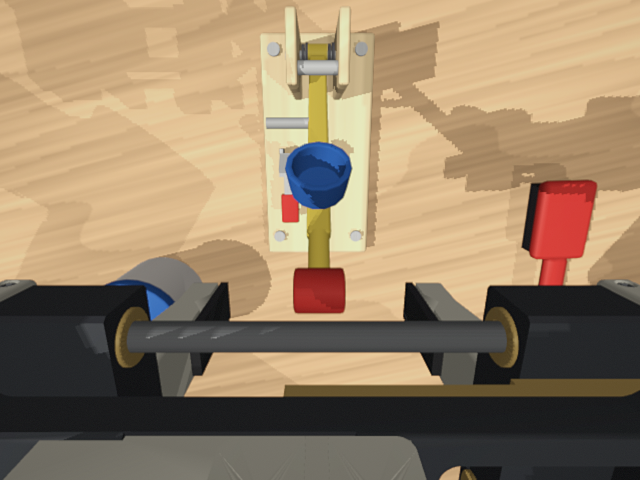

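Emit:
play_rows(
  series=[0, 0.003, 0.001, 0, 0, 0, 0, 0, 0, 0, 0, 0, 0, 0, 0, 0, 0, 0, 0, 0],
  jaw=0,
  squeeze=35,
)

```text
time_s: 2.58
tcp_pos: [0.5628, 0.2544, 0.2031]
eef_rot: [144.2, 89.9, 40.5]
contact_force: [0.3, -0.9, -0.2]
gripper_width: 0.06
```

Emit:
play_rows(
  series=[0, 0, 0, 0, 0, 0, 0, 0, 0, 0, 0, 0, 0, 0, 0, 0, 0, 0, 0, 0],
)

```text
time_s: 3.0
tcp_pos: [0.5625, 0.254, 0.2021]
eef_rot: [-17.4, 90.0, -121.0]
contact_force: [-1.6, -2.8, 0.5]
gripper_width: 0.0262
```

Run:
```python
from h import *
from plant import *
s=get_state();print(s["gripper_width"],s["contact_force"],s["moment"],w2l(s["tcp_pos"]))
# arc increments
th=np.linspace(0,.86,26); P=np.array([w2l(knob(t)) for t in th]); d=np.diff(P,axis=0)
for i in range(25): print(i,"tx %.4f ty %.4f"%(-d[i,2],d[i,0]), th[i+1])
c=capture("wrist"); cv2.imwrite("pics/w3.png",c["img"])
```

```text
0.026223366148986998 [-1.608  -2.7694  0.4628] [-1.2806  0.3832 -0.0128] [-0.0632  0.0009  0.2021]
0 tx 0.0050 ty -0.0054 0.0344
1 tx 0.0052 ty -0.0052 0.0688
2 tx 0.0054 ty -0.0051 0.1032
3 tx 0.0056 ty -0.0049 0.1376
4 tx 0.0057 ty -0.0047 0.172
5 tx 0.0059 ty -0.0045 0.2064
6 tx 0.0060 ty -0.0043 0.24080000000000001
7 tx 0.0062 ty -0.0041 0.2752
8 tx 0.0063 ty -0.0038 0.3096
9 tx 0.0065 ty -0.0036 0.344
10 tx 0.0066 ty -0.0034 0.3784
11 tx 0.0067 ty -0.0032 0.4128
12 tx 0.0068 ty -0.0029 0.4472
13 tx 0.0069 ty -0.0027 0.48160000000000003
14 tx 0.0070 ty -0.0025 0.516
15 tx 0.0071 ty -0.0022 0.5504
16 tx 0.0071 ty -0.0020 0.5848
17 tx 0.0072 ty -0.0017 0.6192
18 tx 0.0072 ty -0.0015 0.6536
19 tx 0.0073 ty -0.0012 0.688
20 tx 0.0073 ty -0.0010 0.7224
21 tx 0.0074 ty -0.0007 0.7568
22 tx 0.0074 ty -0.0005 0.7912
23 tx 0.0074 ty -0.0002 0.8256
24 tx 0.0074 ty 0.0000 0.86
```

View pics/w3.png

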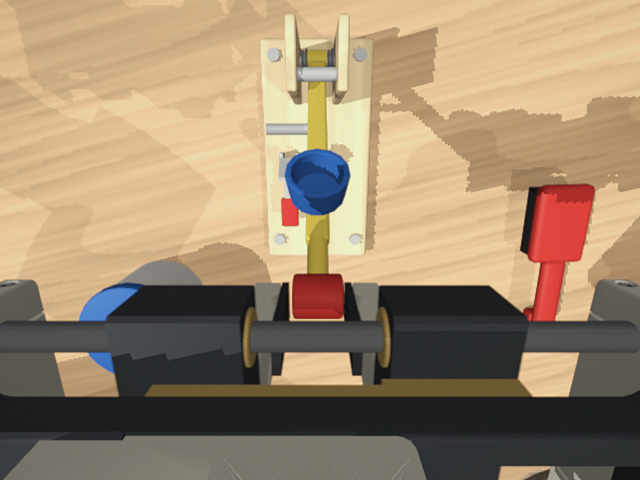

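Emit:
play_rows(
  series=[0.005, -0.0054, 0, 0, 0.0052, -0.0052, 0, 0, 0.0054, -0.0051, 0, 0, 0.0056, -0.0049, 0, 0, 0.0057, -0.0047, 0, 0],
)

```text
time_s: 3.47
tcp_pos: [0.5374, 0.2597, 0.176]
eef_rot: [64.2, 90.0, -39.5]
contact_force: [-4.8, -2.5, 8.9]
gripper_width: 0.0249
```

Emit:
play_rows(
  series=[0.0059, -0.0045, 0, 0, 0.006, -0.0043, 0, 0, 0.0062, -0.0041, 0, 0, 0.0063, -0.0038, 0, 0, 0.0065, -0.0036, 0, 0],
)

```text
time_s: 3.88
tcp_pos: [0.5168, 0.2647, 0.1449]
eef_rot: [-65.1, 89.9, -168.8]
contact_force: [-9.4, -1.1, 10.6]
gripper_width: 0.0255
```

```bash
cat > st.py <<'E'
from h import *
from plant import *
def th():
    s=get_state(); R=toolR(s); g=w2l(s["tcp_pos"]-R[:,0]*.019)
    print("t",s["time_s"],"g_l",g,"th z %.3f ang %.3f r %.4f"%(np.radians(48)-np.arcsin((g[2]-.06)/.215),np.radians(48)-np.arctan2(g[2]-.06,.08-g[0]),np.hypot(g[2]-.06,.08-g[0])),"F",s["contact_force"],"w",s["gripper_width"])
E
python3 -c "
from st import *
th()
c=capture('wrist'); cv2.imwrite('pics/w4.png',c['img'])"
```

```text
t 3.8833 g_l [-0.1101  0.0004  0.1639] th z 0.334 ang 0.338 r 0.2167 F [-9.4188 -1.0884 10.6321] w 0.025502920667613865
```

View pics/w4.png

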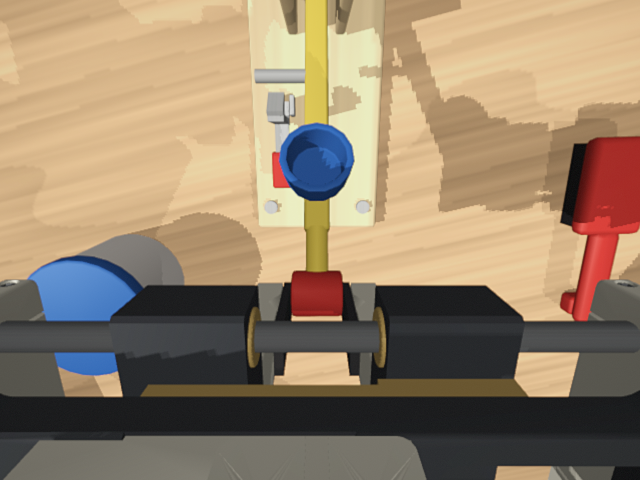

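Emit:
play_rows(
  series=[0.0066, -0.0024, 0, 0, 0.0067, -0.0026, 0, 0, 0.0068, -0.0029, 0, 0, 0.0069, -0.0027, 0, 0, 0.007, -0.0025, 0, 0],
)

```text
time_s: 4.35
tcp_pos: [0.5028, 0.2679, 0.1103]
eef_rot: [-73.6, 89.8, -177.3]
contact_force: [-13.0, 0.8, 10.6]
gripper_width: 0.0252
```

Emit:
play_rows(
  series=[0.0071, -0.0022, 0, 0, 0.0071, -0.002, 0, 0, 0.0072, -0.0017, 0, 0, 0.0072, -0.0015, 0, 0, 0.0073, -0.0012, 0, 0],
)

```text
time_s: 4.77
tcp_pos: [0.4945, 0.2699, 0.0741]
eef_rot: [-70.0, 89.8, -173.7]
contact_force: [-12.7, 2.5, 8.9]
gripper_width: 0.0251
```

```bash
python3 -c "
from st import *
th()
c=capture('wrist'); cv2.imwrite('pics/w5.png',c['img'])"
```

```text
t 4.7667 g_l [-0.133   0.0002  0.0931] th z 0.683 ang 0.683 r 0.2156 F [-12.7065   2.4561   8.8938] w 0.02513727869807058
```

View pics/w5.png

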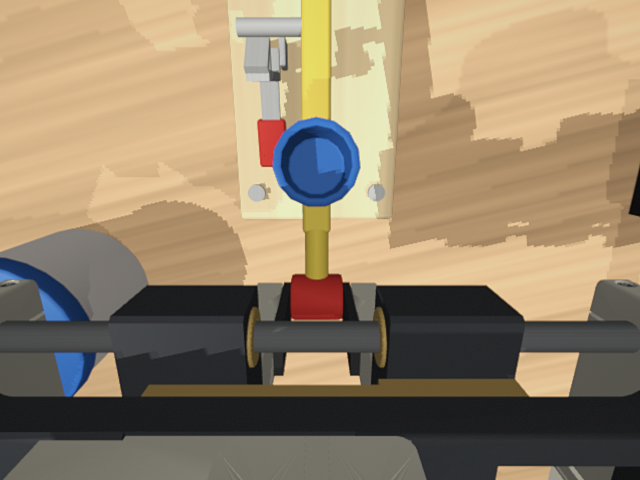

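Emit:
play_rows(
  series=[0.0073, 0, 0, 0, 0.0073, 0, 0, 0, 0.0074, 0, 0, 0, 0.0074, 0, 0, 0, 0.0074, 0, 0, 0],
)

```text
time_s: 5.23
tcp_pos: [0.4933, 0.2701, 0.0366]
eef_rot: [-70.9, 89.7, -174.7]
contact_force: [-16.1, 5.6, 7.6]
gripper_width: 0.0255
```

```bash
python3 -c "
from st import *
th()
c=capture('wrist'); cv2.imwrite('pics/w6.png',c['img'])"
```

```text
t 5.2333 g_l [-0.1341  0.0001  0.0556] th z 0.858 ang 0.858 r 0.2142 F [-16.0604   5.5946   7.5788] w 0.025534764612670395
```

View pics/w6.png

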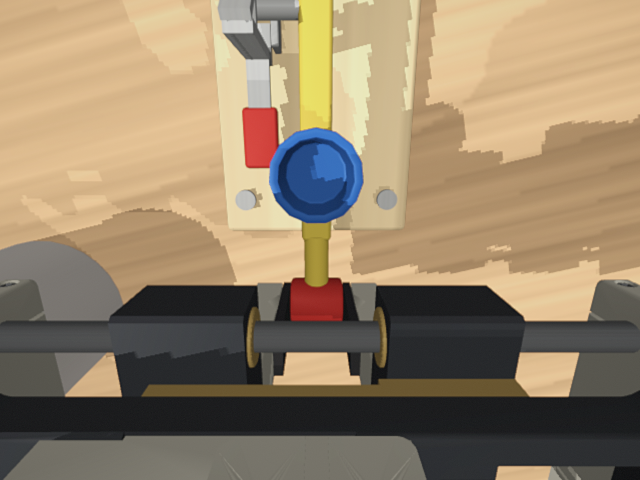

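Emit:
play_rows(
  series=[0, -0.0015, 0, 0, 0, -0.001, 0, 0, -0.003, 0, 0, 0, -0.003, 0, 0, 0, -0.002, 0, 0, 0],
)

```text
time_s: 5.7
tcp_pos: [0.4937, 0.2702, 0.0458]
eef_rot: [-40.8, 89.9, -144.5]
contact_force: [-3.0, -2.5, 4.2]
gripper_width: 0.0252
```

```bash
python3 -c "
from st import *
th()
c=capture('wrist'); cv2.imwrite('pics/w7.png',c['img'][:300,150:470].repeat(2,0).repeat(2,1))"
```

```text
t 5.7 g_l [-0.1338  0.0003  0.0648] th z 0.815 ang 0.815 r 0.2139 F [-2.961  -2.4652  4.178 ] w 0.025234270422091604
```

View pics/w7.png

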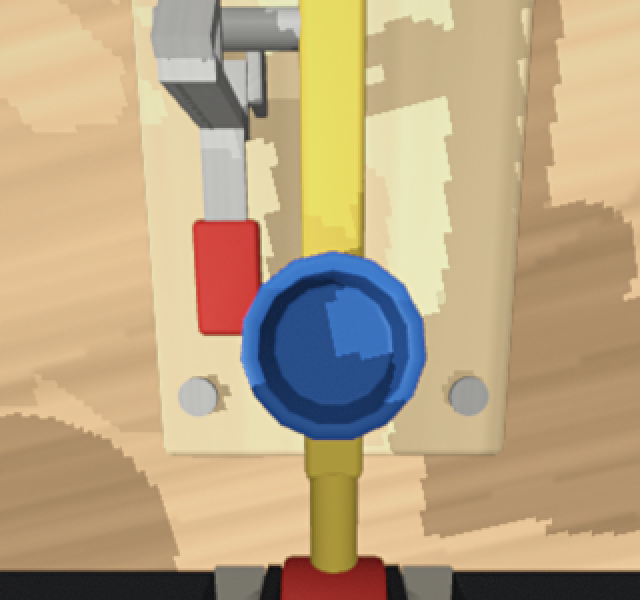

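Emit:
play_rows(
  series=[-0.0015, 0, 0, 0, -0.0015, 0, 0, 0, -0.001, 0, 0, 0, -0.001, 0, 0, 0, 0, 0, 0, 0],
)

```text
time_s: 6.17
tcp_pos: [0.4941, 0.2701, 0.0502]
eef_rot: [-43.8, 89.9, -147.5]
contact_force: [-4.2, -1.8, 1.1]
gripper_width: 0.0253
```

```bash
python3 -c "
from st import *
th()
c=capture('scene'); cv2.imwrite('pics/s7.png',c['img'][170:330,360:520].repeat(4,0).repeat(4,1)[:600])"
```

```text
t 6.1667 g_l [-0.1335  0.0003  0.0692] th z 0.795 ang 0.795 r 0.2137 F [-4.2087 -1.7965  1.1269] w 0.025275233067037932
```

View pics/s7.png

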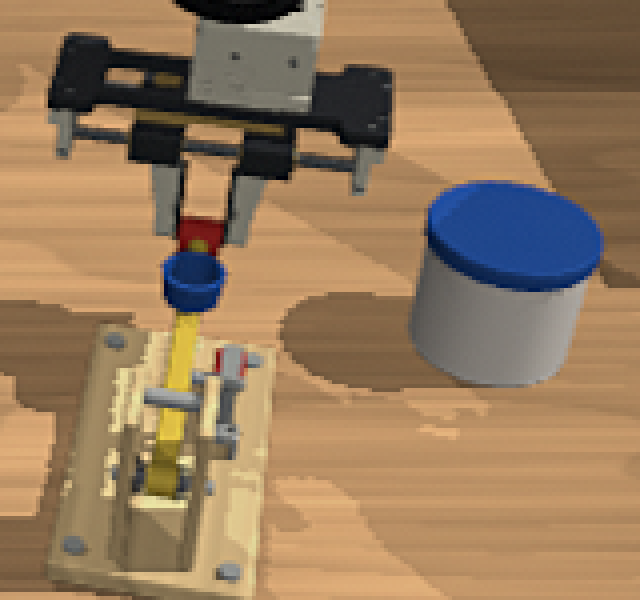

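Emit:
play_rows(
  series=[-0.001, -0.0005, 0, 0, -0.001, 0, 0, 0, 0, 0, 0, 0, 0, 0, 0, 0, 0, 0, 0, 0],
)

```text
time_s: 6.63
tcp_pos: [0.4942, 0.2702, 0.0517]
eef_rot: [-22.1, 89.9, -125.8]
contact_force: [2.9, -4.3, -8.8]
gripper_width: 0.0251
```

```bash
python3 -c "
from st import *
th()
c=capture('wrist'); cv2.imwrite('pics/w8.png',c['img'][:300,150:470].repeat(2,0).repeat(2,1))"
```

```text
t 6.6333 g_l [-0.1334  0.0004  0.0707] th z 0.788 ang 0.787 r 0.2137 F [ 2.8561 -4.2669 -8.8347] w 0.025106176170033304
```

View pics/w8.png

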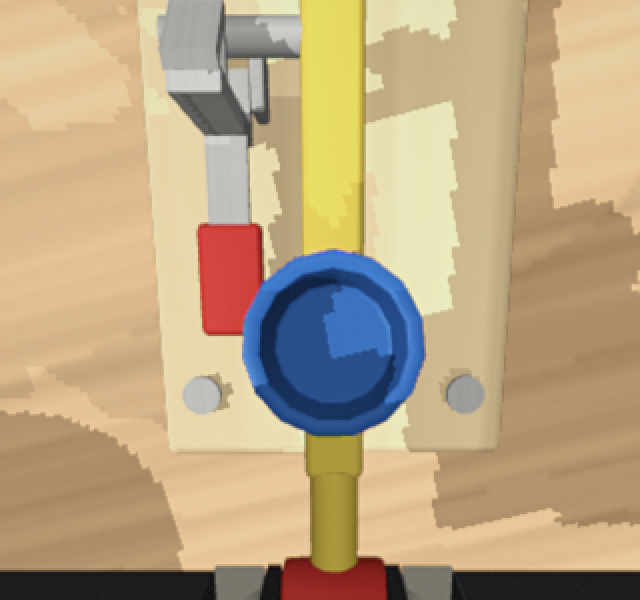

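Emit:
play_rows(
  series=[0.0008, 0, 0.0005, 0, 0, 0, 0, 0, 0, 0, 0, 0, 0, 0, 0, 0, 0, 0, 0, 0],
)

```text
time_s: 7.1
tcp_pos: [0.4942, 0.2701, 0.0516]
eef_rot: [7.5, 90.0, -96.2]
contact_force: [3.3, -3.6, -7.3]
gripper_width: 0.0254
```

```bash
python3 -c "
from st import *
th()"
```

```text
t 7.1 g_l [-0.1334  0.0004  0.0706] th z 0.788 ang 0.788 r 0.2137 F [ 3.3043 -3.6429 -7.2988] w 0.025399931133295035
```

Emit:
play_rows(
  series=[0.0015, 0, 0.0005, 0, 0, 0, 0, 0, 0, 0, 0, 0, 0, 0, 0, 0, 0, 0, 0, 0],
)

```text
time_s: 7.52
tcp_pos: [0.4941, 0.2701, 0.0506]
eef_rot: [154.6, 90.0, 50.9]
contact_force: [-0.4, -2.0, -1.4]
gripper_width: 0.0256
```

```bash
python3 -c "
from st import *
th()"
```

```text
t 7.5167 g_l [-0.1335  0.0003  0.0696] th z 0.793 ang 0.793 r 0.2137 F [-0.3786 -1.9648 -1.3627] w 0.025553163434893757
```

Emit:
play_rows(
  series=[0, 0, 0, 0, 0, 0, 0, 0, 0, 0, 0, 0, 0, 0, 0, 0, 0, 0, 0, 0],
  jaw=75,
)

```text
time_s: 7.93
tcp_pos: [0.4943, 0.2701, 0.0506]
eef_rot: [148.2, 89.9, 44.5]
contact_force: [-0.2, 0.9, -0.1]
gripper_width: 0.0534
```

Emit:
play_rows(
  series=[0, 0, 0, 0, 0, 0, 0, 0, 0, 0, 0, 0, 0, 0, 0, 0, 0, 0, 0, 0],
)

```text
time_s: 8.35
tcp_pos: [0.494, 0.2697, 0.0503]
eef_rot: [10.4, 90.0, -93.3]
contact_force: [0.8, 0.4, -1.2]
gripper_width: 0.0653
```

```bash
python3 -c "
from st import *
th()
c=capture('wrist'); cv2.imwrite('pics/w9.png',c['img'])"
```

```text
t 8.35 g_l [-0.1335 -0.0001  0.0693] th z 0.795 ang 0.794 r 0.2137 F [ 0.7583  0.3771 -1.2019] w 0.06533352707226392
```

View pics/w9.png

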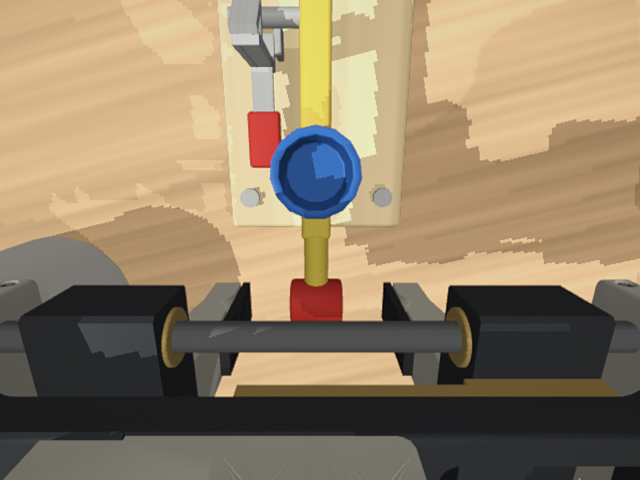

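Emit:
play_rows(
  series=[-0.01, -0.001, 0, 0, -0.02, 0, 0, 0, -0.03, 0, 0, 0, -0.04, 0, 0, 0, -0.04, 0, 0, 0],
  jaw=100,
)

```text
time_s: 8.82
tcp_pos: [0.4924, 0.2694, 0.1921]
eef_rot: [-23.6, 89.9, -127.3]
contact_force: [0.3, 0.4, -0.3]
gripper_width: 0.0868
```

```bash
python3 -c "
from st import *
th()
s=get_state();print(s['joints']);print(to([.62,0,.40],grasp=False))
c=capture('scene'); cv2.imwrite('pics/s9.png',c['img'][170:330,360:520].repeat(4,0).repeat(4,1)[:600])"
```

```text
t 8.8167 g_l [-0.1349 -0.0008  0.2111] th z 0.058 ang 0.225 r 0.2628 F [ 0.2884  0.3509 -0.2976] w 0.08684466455041377
[ 48.6672  10.2904 -14.5908   0.0064 -65.2002  27.655 ]
[-0.2077  0.1875  0.2318]
```

View pics/s9.png

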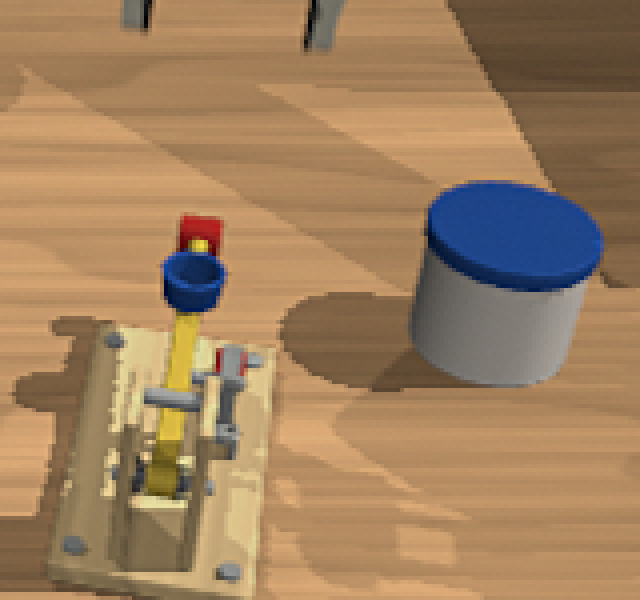

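Emit:
play_rows(
  series=[-0.0208, 0.0188, 0.0232, 0, -0.0208, 0.0188, 0.0232, 0, -0.0208, 0.0188, 0.0232, 0, -0.0208, 0.0188, 0.0232, 0, -0.0208, 0.0188, 0.0232, 0],
)

```text
time_s: 9.28
tcp_pos: [0.557, 0.1337, 0.2964]
eef_rot: [132.1, 89.9, 28.4]
contact_force: [1.4, 0.2, 0.4]
gripper_width: 0.0876
```

Emit:
play_rows(
  series=[-0.0208, 0.0188, 0.0232, 0, -0.0208, 0.0188, 0.0232, 0, -0.0208, 0.0188, 0.0232, 0, -0.0208, 0.0188, 0.0232, 0, -0.0208, 0.0188, 0.0232, 0],
)

```text
time_s: 9.7
tcp_pos: [0.6207, -0.0015, 0.4004]
eef_rot: [117.1, 89.9, 13.4]
contact_force: [1.2, 0.9, -0.5]
gripper_width: 0.0878
```

```bash
python3 -c "
from st import *
s=get_state();print(s['joints'],s['tcp_pos']);print(toolR(s))"
```

```text
[ 17.8676  12.1473  14.2498   0.0044 -92.0466  58.4538] [ 0.6207 -0.0015  0.4004]
[[ 0.001   0.9716 -0.2365]
 [ 0.0002 -0.2365 -0.9716]
 [-1.      0.0009 -0.0004]]
```

Emit:
play_rows(
  series=[0, 0.04, -0.01, 0, 0, 0.04, -0.01, 0, 0, 0.04, -0.01, 0, 0, 0.04, -0.01, 0, 0, 0.04, -0.01, 0],
)

```text
time_s: 10.12
tcp_pos: [0.8278, 0.0009, 0.3997]
eef_rot: [113.5, 89.9, 9.8]
contact_force: [0.9, -0.2, 2.0]
gripper_width: 0.0874
```

Emit:
play_rows(
  series=[0, 0.02, 0, 0, 0, 0.02, 0, 0, 0, 0.02, 0, 0, 0, 0.02, 0, 0, 0, 0.02, 0, 0],
)

```text
time_s: 10.53
tcp_pos: [0.9032, -0.022, 0.3777]
eef_rot: [89.5, 89.0, -14.2]
contact_force: [0.2, 0.5, 0.6]
gripper_width: 0.0875
```

```bash
python3 -c "
from st import *
s=get_state();print(s['joints'],s['tcp_pos']);print(toolR(s))"
```

```text
[  11.0543   48.424    71.5033    0.4506 -112.193    65.4462] [ 0.9032 -0.022   0.3777]
[[ 0.0166  0.9715 -0.2364]
 [-0.0042 -0.2363 -0.9717]
 [-0.9999  0.0171  0.0001]]
```

Emit:
play_rows(
  series=[0, 0.04, 0, 0, 0, 0.04, 0, 0, 0, 0.04, 0, 0, 0, 0.04, 0, 0, 0, 0.04, 0, 0],
)

```text
time_s: 10.95
tcp_pos: [0.9883, -0.0648, 0.3328]
eef_rot: [95.2, 81.2, -8.5]
contact_force: [-1.0, -0.5, 0.9]
gripper_width: 0.0877
```

```bash
python3 -c "
from st import *
s=get_state();print(s['joints'],s['tcp_pos']);print(toolR(s))"
```

```text
[   8.4685   52.1407   71.7137    2.6101 -101.1288   68.536 ] [ 0.9883 -0.0648  0.3328]
[[ 0.1515  0.96   -0.2356]
 [-0.0226 -0.2349 -0.9718]
 [-0.9882  0.1525 -0.0139]]
```

Emit:
play_rows(
  series=[-0.015, 0.0417, 0.006, 0, -0.015, 0.0417, 0.006, 0, -0.015, 0.0417, 0.006, 0, -0.015, 0.0417, 0.006, 0, -0.015, 0.0417, 0.006, 0],
)

```text
time_s: 11.37
tcp_pos: [1.0294, -0.1235, 0.3668]
eef_rot: [93.6, 72.8, -10.1]
contact_force: [-0.4, 0.9, 0.4]
gripper_width: 0.0873
```

```bash
python3 -c "
from st import *
s=get_state();print(s['joints'],s['tcp_pos']);print(toolR(s))"
```

```text
[  5.5997  51.2137  71.7133   4.59   -93.9246  71.6543] [ 1.0294 -0.1235  0.3668]
[[ 0.2906  0.9277 -0.2345]
 [-0.0517 -0.2295 -0.9719]
 [-0.9555  0.2946 -0.0187]]
```

Emit:
play_rows(
  series=[-0.015, 0.0417, 0.012, 0, -0.015, 0.0417, 0.012, 0, -0.015, 0.0417, 0.012, 0, -0.015, 0.0417, 0.012, 0, -0.015, 0.0417, 0.012, 0],
)

```text
time_s: 11.78
tcp_pos: [1.0524, -0.1971, 0.4193]
eef_rot: [92.0, 64.8, -11.9]
contact_force: [-0.4, -0.3, -0.1]
gripper_width: 0.0881
```

```bash
python3 -c "
from st import *
s=get_state();print(s['joints'],s['tcp_pos']);print(toolR(s))"
```

```text
[  1.888   49.3989  71.71     5.8222 -87.7318  75.2905] [ 1.0524 -0.1971  0.4193]
[[ 0.4171  0.8776 -0.2363]
 [-0.0877 -0.2199 -0.9716]
 [-0.9046  0.426  -0.0148]]
```

Emit:
play_rows(
  series=[-0.015, 0.0417, 0.012, 0, -0.015, 0.0417, 0.012, 0, -0.015, 0.0417, 0.012, 0, -0.01, 0.03, 0.01, 0, 0, 0, 0, 0],
)

```text
time_s: 12.2
tcp_pos: [1.0592, -0.2471, 0.4744]
eef_rot: [90.8, 58.4, -13.3]
contact_force: [-0.9, -0.8, 0.3]
gripper_width: 0.0876
```

```bash
python3 -c "
from st import *
s=get_state();print(s['joints'],s['tcp_pos']);print(toolR(s))
R=toolR(s); b=np.array([.6523,-.2229,.059])
for d in (.15,.1,0): 
  p=b-R[:,0]*d; print(d,p,to(p))"
```

```text
[ -0.535   47.3326  71.7097   6.6958 -83.4857  77.5045] [ 1.0592 -0.2471  0.4744]
[[ 0.5095  0.8258 -0.2418]
 [-0.1206 -0.2097 -0.9703]
 [-0.852   0.5235 -0.0072]]
0.15 [ 0.5759 -0.2048  0.1868] [ 0.0127 -0.5586  0.0779]
0.1 [ 0.6013 -0.2108  0.1442] [ 0.0627 -0.5586  0.0779]
0 [ 0.6523 -0.2229  0.059 ] [ 0.1627 -0.5586  0.0779]
```

```bash
python3 -c "
from st import *
s=get_state()
R=toolR(s); b=np.array([.6523,-.2229,.059])
A=np.array([.56,-.2,.40]);B=b-R[:,0]*.15
v=to(A);print(v,np.linalg.norm(v)); print(R.T@(B-A))"
```

```text
[-0.1776 -0.4611  0.0755] 0.4998429740618225
[ 0.1903 -0.0975  0.0024]
```

Emit:
play_rows(
  series=[-0.0118, -0.0307, 0.005, 0, -0.0118, -0.0307, 0.005, 0, -0.0118, -0.0307, 0.005, 0, -0.0118, -0.0307, 0.005, 0, -0.0118, -0.0307, 0.005, 0],
)

```text
time_s: 12.62
tcp_pos: [0.9162, -0.2302, 0.4449]
eef_rot: [90.8, 58.8, -13.1]
contact_force: [0.7, 0.8, 1.2]
gripper_width: 0.0879
```

Emit:
play_rows(
  series=[-0.0118, -0.0307, 0.005, 0, -0.0118, -0.0307, 0.005, 0, -0.0118, -0.0307, 0.005, 0, -0.0118, -0.0307, 0.005, 0, -0.0118, -0.0307, 0.005, 0],
)

```text
time_s: 13.03
tcp_pos: [0.7532, -0.2155, 0.4159]
eef_rot: [90.9, 58.8, -13.1]
contact_force: [0.5, -0.9, 0.3]
gripper_width: 0.0874
```

Emit:
play_rows(
  series=[-0.0118, -0.0307, 0.005, 0, -0.0118, -0.0307, 0.005, 0, -0.0118, -0.0307, 0.005, 0, -0.0118, -0.0307, 0.005, 0, -0.0118, -0.0307, 0.005, 0],
)

```text
time_s: 13.45
tcp_pos: [0.5903, -0.2009, 0.3865]
eef_rot: [90.9, 58.8, -13.1]
contact_force: [-0.9, 0.8, 0.6]
gripper_width: 0.0874
```

```bash
python3 -c "
from st import *
s=get_state();print(s['joints'],s['tcp_pos'],s['eef_rot'])
R=toolR(s); b=np.array([.6523,-.2229,.059]);print(R)
print('B',to(b-R[:,0]*.15))
c=capture('wrist'); cv2.imwrite('pics/w10.png',c['img']); print(proj(c,b))
c=capture('scene'); cv2.imwrite('pics/s10.png',c['img'])"
```

```text
[  5.1042  -8.6107 -21.4503  12.6275 -47.9099  64.8808] [ 0.5903 -0.2009  0.3865] [ 90.8536  58.7587 -13.1236]
[[ 0.5051  0.8292 -0.2394]
 [-0.1178 -0.2086 -0.9709]
 [-0.855   0.5186 -0.0077]]
B [ 0.1829 -0.1138  0.009 ]
[322.0636 269.6574]
```

View pics/w10.png

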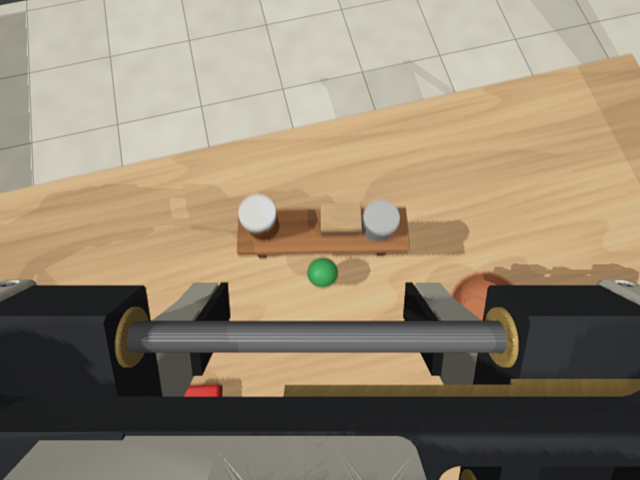

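View pics/s10.png

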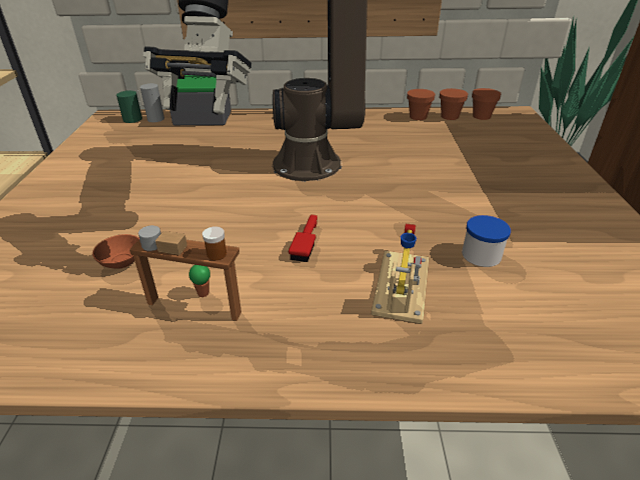

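Emit:
play_rows(
  series=[0.0183, -0.0114, 0.0009, 0, 0.0183, -0.0114, 0.0009, 0, 0.0183, -0.0114, 0.0009, 0, 0.0183, -0.0114, 0.0009, 0, 0.0183, -0.0114, 0.0009, 0],
)

```text
time_s: 13.97
tcp_pos: [0.59, -0.2042, 0.2785]
eef_rot: [90.9, 58.7, -13.1]
contact_force: [-0.2, -0.1, -0.1]
gripper_width: 0.0873
```

Emit:
play_rows(
  series=[0.0183, -0.0114, 0.0009, 0, 0.0183, -0.0114, 0.0009, 0, 0.0183, -0.0114, 0.0009, 0, 0.0183, -0.0114, 0.0009, 0, 0.0183, -0.0114, 0.0009, 0],
)

```text
time_s: 14.38
tcp_pos: [0.5886, -0.2068, 0.1709]
eef_rot: [91.0, 58.7, -13.0]
contact_force: [2.1, -2.0, 2.0]
gripper_width: 0.0873
```

```bash
python3 -c "
from st import *
s=get_state();print(s['joints'],s['tcp_pos'],s['eef_rot'])
R=toolR(s); b=np.array([.6523,-.2229,.059])
print('ball',to(b))
w=capture('wrist'); cv2.imwrite('pics/w11.png',w['img']); print(proj(w,b))
m,bb=blobs(w['img'],[45,100,30],[80,255,255],None,200); print(bb)
t=capture('top'); s=capture('scene')
c=max(bb,key=lambda x:x[0][4])[1]
print(tri([ray(w,c),ray(t,(402.21,224.69)),ray(s,(199.11,273.99))]))
print(tri([ray(w,c),ray(s,(199.11,273.99))]))
"
```

```text
[ -0.4502   0.3195 -49.7582  35.1728 -11.2661  43.6266] [ 0.5886 -0.2068  0.1709] [ 90.9805  58.7179 -12.9675]
ball [ 0.1487 -0.0019  0.0014]
[317.5021 228.2702]
[(array([ 293,  206,   49,   50, 1911], dtype=int32), array([316.9555, 230.4819]))]
(array([ 0.6514, -0.2227,  0.0591]), [np.float64(0.0013256011209988611), np.float64(0.0009677401226007048), np.float64(0.0006819441685912777)])
(array([ 0.6506, -0.2227,  0.0587]), [np.float64(0.0008626279658230559), np.float64(0.0008626279658229792)])
```

View pics/w11.png

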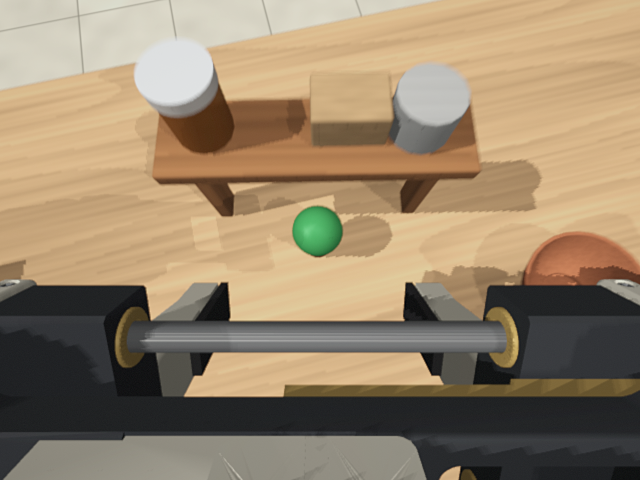

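```bash
cat > kin.py <<'E'
from h import *
from scipy.optimize import least_squares
D=[([92.8221,20.5922,.6334,-.0211,-70.1363,-16.5085],[.1596,.6553,.2001]),
([43.2304,12.1558,.5429,.0234,-78.393,33.0018],[.5546,.2579,.2901]),
([48.6672,10.2904,-14.5908,.0064,-65.2002,27.655],[.4924,.2694,.1921]),
([17.8676,12.1473,14.2498,.0044,-92.0466,58.4538],[.6207,-.0015,.4004]),
([8.4685,52.1407,71.7137,2.6101,-101.1288,68.536],[.9883,-.0648,.3328],[95.2,81.2,-8.5]),
([1.888,49.3989,71.71,5.8222,-87.7318,75.2905],[1.0524,-.1971,.4193],[92,64.8,-11.9]),
([-.535,47.3326,71.7097,6.6958,-83.4857,77.5045],[1.0592,-.2471,.4744],[90.8,58.4,-13.3]),
([5.1042,-8.6107,-21.4503,12.6275,-47.9099,64.8808],[.5903,-.2009,.3865],[90.8536,58.7587,-13.1236]),
([-.4502,.3195,-49.7582,35.1728,-11.2661,43.6266],[.5886,-.2068,.1709],[90.9805,58.7179,-12.9675])]
def rot(a,d): return Ro.from_euler(a,d,degrees=True).as_matrix()
def fk(q,p,s4=1,s6=1):
    a0,h,L1,L2,e,off,t,c6=p
    b=q[1]-q[2]
    el=np.array([a0+L1*np.sin(np.radians(q[1])),off,h+L1*np.cos(np.radians(q[1]))])
    RF=rot('y',b); w=el+RF@np.array([L2,0,e])
    R=RF@rot('x',s4*q[3])@rot('y',-q[4])@rot('x',s6*q[5]+c6)
    RZ=rot('z',q[0]); return RZ@(w+R[:,0]*t),RZ@R
def fit(s4,s6):
    def f(p):
        r=[]
        for d in D:
            P,R=fk(d[0],p,s4,s6); r+=list((P-d[1])*10)
            if len(d)>2: r+=list((R-toolR({"eef_rot":d[2]})).ravel())
        return r
    best=min((least_squares(f,[0,.4,.4,.4,0,-.19,.2,c]) for c in(0,90,180,-90)),key=lambda o:o.cost); return best
if __name__=="__main__":
    for s4 in(1,-1):
        for s6 in(1,-1):
            o=fit(s4,s6); print(s4,s6,o.cost,o.x)
E
python3 kin.py
```

```text
1 1 1.601853222837106 [ 0.0617  0.2472  0.5628  0.4153  0.0118 -0.236   0.4165 30.6062]
1 -1 2.5320673675461305 [  0.0617   0.2472   0.5628   0.4153   0.0118  -0.236    0.4165 163.9269]
-1 1 1.1680798490515343 [ 0.0421  0.2683  0.5734  0.4211  0.0228 -0.1838  0.4589 47.3212]
-1 -1 0.31680019274826143 [  0.0421   0.2683   0.5734   0.4211   0.0228  -0.1838   0.4589 180.0083]
```

Run:
```python
from kin import *
o=fit(-1,-1)
for d in D:
    P,R=fk(d[0],o.x,-1,-1); print(P-d[1], (R.T@toolR({"eef_rot":d[2]})).round(3).tolist() if len(d)>2 else R.round(3).tolist())
```

```text
[-0.008  -0.0005  0.0238] [[-0.0, 0.972, -0.237], [-0.002, -0.237, -0.972], [-1.0, 0.0, 0.002]]
[-0.0061  0.0052  0.0174] [[0.0, 0.971, -0.238], [-0.0, -0.238, -0.971], [-1.0, 0.0, 0.0]]
[-0.0007  0.0112  0.025 ] [[-0.001, 0.972, -0.237], [-0.001, -0.237, -0.972], [-1.0, -0.001, 0.001]]
[-0.0092  0.0055  0.0078] [[0.001, 0.972, -0.237], [0.0, -0.237, -0.972], [-1.0, 0.001, -0.0]]
[-0.0174  0.0028 -0.0035] [[1.0, 0.0, -0.0], [-0.0, 1.0, -0.0], [0.0, 0.0, 1.0]]
[ 0.003   0.0014 -0.012 ] [[1.0, 0.0, -0.0], [-0.0, 1.0, -0.001], [0.0, 0.001, 1.0]]
[ 0.0107  0.0001 -0.0139] [[1.0, -0.0, 0.0], [0.0, 1.0, 0.0], [-0.0, -0.0, 1.0]]
[ 0.0282 -0.0031 -0.015 ] [[1.0, -0.0, 0.0], [0.0, 1.0, 0.0], [-0.0, -0.0, 1.0]]
[-0.0249 -0.0331 -0.0297] [[1.0, -0.0, -0.0], [0.0, 1.0, 0.0], [0.0, -0.0, 1.0]]
```

```bash
cat > kin2.py <<'E'
from kin import *
def fk2(q,p):
    a0,h,L1,L2,e,off,t,y4,z4,y5,z5=p
    b=q[1]-q[2]
    el=np.array([a0+L1*np.sin(np.radians(q[1])),off,h+L1*np.cos(np.radians(q[1]))])
    RF=rot('y',b); R4=RF@rot('x',-q[3]); R5=R4@rot('y',-q[4]); R=R5@rot('x',-q[5]+180)
    w=el+RF@np.array([L2,0,e])+R4@np.array([0,y4,z4])+R5@np.array([t,y5,z5])
    RZ=rot('z',q[0]); return RZ@w,RZ@R
def f2(p): return np.concatenate([(fk2(d[0],p)[0]-d[1])*10 for d in D]+[np.array(p)*1e-4])
o2=least_squares(f2,[.05,.27,.57,.42,.02,-.18,.45,0,0,0,0]); P2=o2.x
lo=np.array([-176.03,-82.01,-58.28,-173.87,-174.79,-173.66]);hi=np.array([176.03,121.73,71.71,95.51,-.11,173.66])
def ik(pos,R,q0):
    def f(q):
        P,Q=fk2(q,P2); return np.concatenate([(P-pos)*10,(Q-R).ravel()])
    r=least_squares(f,np.clip(q0,lo+.01,hi-.01),bounds=(lo,hi)); return r.x,r.cost
if __name__=="__main__":
    print(o2.cost,P2,[np.linalg.norm(fk2(d[0],P2)[0]-d[1]) for d in D])
    R=toolR({"eef_rot":D[-1][2]}); q=np.array(D[-1][0]); b=np.array([.6514,-.2227,.059])
    for d in(.15,.12,.09,.06,.03,.015,0):
        q,c=ik(b-R[:,0]*(d-.019),R,q); print(d,q,c)
E
python3 kin2.py
```

```text
7.127823796449672e-07 [ 0.      0.1989  0.6016  0.4636 -0.0001  0.0002  0.4035 -0.0961  0.
 -0.0959 -0.    ] [np.float64(1.7455417837736858e-05), np.float64(4.0063210142315284e-05), np.float64(3.910211572090109e-05), np.float64(4.605332597176452e-05), np.float64(1.593852935294127e-05), np.float64(4.743526287681159e-05), np.float64(5.907907042203195e-05), np.float64(4.8781021851439575e-05), np.float64(1.5562208859130248e-05)]
0.15 [ -0.4752   0.0105 -49.9915  34.9089 -11.3188  43.9152] 5.412659250007383e-24
0.12 [-11.2181   3.3943 -55.3934  63.6045  -0.7934  23.9162] 6.59884759552612e-05
0.09 [ -7.333    7.326  -51.9418  49.8829  -2.0364  34.2669] 0.0015389155014366542
0.06 [ -4.3926  11.3155 -47.4522  34.4119  -2.9011  47.1843] 0.003899636181551002
0.03 [ -3.2621  15.2084 -43.1438  21.8348  -2.8133  58.7931] 0.005992653246333308
0.015 [ -3.095   17.0993 -41.2096  16.6485  -2.4799  63.8452] 0.006757656911100207
0 [ -3.0633  18.9555 -39.4142  12.0347  -2.0123  68.445 ] 0.00730357704934589
```

```bash
cat > feas.py <<'E'
from kin2 import *
def Rt(phi,az,spin=0): # tool R: x tilted phi from down toward azimuth az, z axis horizontal
    c,s=np.cos(np.radians(az)),np.sin(np.radians(az)); f,g=np.sin(np.radians(phi)),np.cos(np.radians(phi))
    x=np.array([f*c,f*s,-g]); z=np.array([s,-c,0]); y=np.cross(z,x); R=np.stack([x,y,z],1); return R@rot('x',spin)
if __name__=="__main__":
  b=np.array([.6514,-.2227,.059]); cup=l2w([.08-.15,0,.113])
  for az in(-13.5,-5):
   for phi in(16,20,24,27,30):
    R=Rt(phi,az); q=np.array([5,0,-30,10,-40,60.]);
    out=[]
    for n,p in [("ball+.15",b-R[:,0]*.15),("+.07",b-R[:,0]*.07),("ball",b),("lift",b+[-.08,.02,.06]),("hi",[.5,0,.3]),("cup+.1",cup+[0,0,.1]),("cup",cup)]:
        q1,c=ik(np.array(p)+R[:,0]*.019,R,q)
        if c<1e-6:q=q1
        print(az,phi,n,q1.round(1),"%.1e"%c)
E
python3 feas.py
```

```text
-13.5 16 ball+.15 [  0.3   9.4 -21.1   5.4 -44.1  72.8] 4.0e-20
-13.5 16 +.07 [ -0.3  15.6 -24.4   6.4 -34.5  72. ] 3.6e-20
-13.5 16 ball [ -0.8  21.8 -26.5   7.9 -26.3  70.8] 4.2e-22
-13.5 16 lift [  1.5  10.6 -33.2   7.9 -31.   68.8] 2.7e-20
-13.5 16 hi [ 31.6  -9.4 -30.1  13.2 -58.6  39.1] 1.3e-23
-13.5 16 cup+.1 [ 51.6   7.9 -26.7  19.  -50.1  13.3] 2.1e-24
-13.5 16 cup [ 50.8  13.6 -36.2  25.1 -35.8   5.9] 2.7e-20
-13.5 20 ball+.15 [  1.2   6.6 -27.2   8.3 -37.1  69.5] 3.1e-27
-13.5 20 +.07 [  0.3  13.7 -30.4  10.4 -26.9  67.8] 1.4e-29
-13.5 20 ball [ -0.7  20.4 -32.7  14.3 -17.9  64.3] 2.0e-27
-13.5 20 lift [  1.9   8.9 -38.7  13.1 -23.6  63.4] 9.1e-29
-13.5 20 hi [ 34.  -11.9 -34.9  18.  -54.6  33.7] 1.0e-30
-13.5 20 cup+.1 [ 53.4   6.6 -31.7  25.7 -46.5   6.2] 1.1e-21
-13.5 20 cup [ 51.3  12.4 -42.1  35.9 -31.8  -5. ] 2.6e-29
-13.5 24 ball+.15 [  2.    4.  -33.9  12.8 -29.5  64.6] 4.1e-30
-13.5 24 +.07 [  0.3  11.9 -37.6  18.3 -18.   59.9] 3.9e-20
-13.5 24 ball [ -5.2  18.8 -44.5  41.9  -4.5  40.6] 9.4e-05
-13.5 24 lift [  1.2   7.3 -46.2  24.3 -14.5  52.9] 2.4e-29
-13.5 24 h
[... 2324 characters left out ...]
 82.2] 9.4e-28
-5 27 ball [ -2.2  19.2 -36.8  10.2  -7.2  77.4] 6.0e-30
-5 27 lift [  0.2   7.  -43.2  10.4 -13.1  75.2] 9.1e-29
-5 27 hi [ 35.1 -17.  -42.9  24.2 -45.5  35.6] 1.5e-30
-5 27 cup+.1 [ 53.5   2.9 -42.6  40.4 -36.6   0.2] 5.2e-25
-5 27 cup [ 43.1   9.3 -54.7  70.6 -21.  -24.1] 5.9e-22
-5 30 ball+.15 [ -1.2   1.7 -37.3   5.2 -21.1  81.9] 7.3e-30
-5 30 +.07 [ -1.8  10.7 -39.7   9.4  -9.8  78. ] 1.0e-29
-5 30 ball [ -2.8  19.  -39.4  11.2  -1.9  76.9] 1.7e-04
-5 30 lift [ -3.1   6.2 -52.4  30.5  -1.7  57.9] 1.2e-06
-5 30 hi [ 35.9 -18.8 -46.8  29.2 -42.2  30.6] 1.8e-19
-5 30 cup+.1 [ 52.8   2.1 -46.7  48.9 -34.2  -7.5] 3.1e-22
-5 30 cup [ 37.4   8.8 -57.5  88.2 -19.7 -36.5] 7.3e-23
```

Emit:
play_rows(
  series=[0, -0.02, 0, 0, 0, -0.02, 0, 0, 0, -0.02, 0, 0, 0, -0.02, 0, 0, 0, -0.02, 0, 0],
)

```text
time_s: 14.95
tcp_pos: [0.5085, -0.1967, 0.141]
eef_rot: [93.0, 60.4, -10.7]
contact_force: [0.4, -0.5, 0.6]
gripper_width: 0.088
```

```bash
cat > ori.py <<'E'
from st import *
def ori():
    s=get_state(); R=toolR(s); x=R[:,0]
    print("t %.2f"%s["time_s"],"J",s["joints"].round(1),"tcp",s["tcp_pos"],"tilt %.1f az %.1f"%(np.degrees(np.arccos(-x[2])),np.degrees(np.arctan2(x[1],x[0]))),"jaw",R[:,2],"jaw az %.1f"%np.degrees(np.arctan2(R[2-2,2],-R[1,2])))
    return s,R
if __name__=="__main__": ori()
E
python3 ori.py
```

```text
t 14.95 J [ -0.1  -4.9 -57.9  33.9  -9.3  44.1] tcp [ 0.5085 -0.1967  0.141 ] tilt 29.6 az -10.7 jaw [-0.2307 -0.9727 -0.0262] jaw az -13.3
```

Emit:
play_rows(
  series=[-0.012, -0.03, 0, 0, -0.012, -0.03, 0, 0, -0.012, -0.03, 0, 0, 0, 0, 0, 0, 0, 0, 0, 0],
)

```text
time_s: 15.37
tcp_pos: [0.4228, -0.187, 0.1474]
eef_rot: [96.5, 61.8, -6.6]
contact_force: [0.9, 0.1, 0.9]
gripper_width: 0.0871
```

```bash
python3 ori.py
```

```text
t 15.37 J [  4.9 -15.2 -58.   15.9 -20.2  58.2] tcp [ 0.4228 -0.187   0.1474] tilt 28.2 az -6.6 jaw [-0.2145 -0.9752 -0.0539] jaw az -12.4
```

Emit:
play_rows(
  series=[-0.01, -0.035, 0, 0, -0.01, -0.035, 0, 0, -0.01, -0.035, 0, 0, 0, 0, 0, 0, 0, 0, 0, 0],
)

```text
time_s: 15.78
tcp_pos: [0.3266, -0.1884, 0.1437]
eef_rot: [101.3, 63.2, -1.3]
contact_force: [-0.0, 0.1, 1.2]
gripper_width: 0.0876
```

```bash
python3 ori.py
```

```text
t 15.78 J [  2.9 -26.1 -58.1   3.7 -31.4  71.8] tcp [ 0.3266 -0.1884  0.1437] tilt 26.8 az -1.3 jaw [-0.1974 -0.9763 -0.0884] jaw az -11.4
```

```bash
cat > clr.py <<'E'
from feas import *
SH=np.array([.6514,-.2227,0]); SR=rot('z',-13.1); b=np.array([.6514,-.2227,.059])
def clear(R,g):  # g grasp point world
    out=[]
    for y in np.linspace(-.11,.11,45):
        for z in(.147,.161):
          for x in (.008,):
            p=SH+SR@np.array([x,y,z]); q=R.T@(p-g)
            if q[0]<-.047 and abs(q[2])<.0965: out.append((q[1]-.039))
    return min(out) if out else 9
def test(R,q0,spins,ds=(.12,.08,.04,0),off=0):
    for sp in spins:
        Q=R@rot('x',sp); q=q0.copy(); q[5]-=sp; g0=b-Q[:,1]*off
        print("spin",sp,"clr %.4f"%clear(Q,g0),"jaw",Q[:,2])
        for d in ds:
            q1,c=ik(g0-Q[:,0]*(d-.019),Q,q); print("  ",d,q1.round(1),"%.0e"%c, "clr %.4f"%clear(Q,g0-Q[:,0]*d))
            if c<1e-6: q=q1
if __name__=="__main__":
    from plant import get_state
    s=get_state(); test(toolR(s),s["joints"],(-4,0,4))
E
python3 clr.py
```

```text
spin -4 clr 0.0018 jaw [-0.1362 -0.989  -0.0573]
   0.12 [ -3.4   6.9 -30.4  -2.2 -26.   86.6] 9e-25 clr 9.0000
   0.08 [ -3.4  11.  -30.9  -2.5 -21.4  86.9] 1e-24 clr 9.0000
   0.04 [ -3.3  15.2 -30.9  -3.  -17.1  87.4] 5e-27 clr 0.0081
   0 [ -3.2  19.6 -30.4  -3.8 -13.3  88.1] 4e-21 clr 0.0018
spin 0 clr 0.0059 jaw [-0.1974 -0.9763 -0.0884]
   0.12 [ -3.4   6.9 -30.4  -2.2 -26.   82.6] 7e-25 clr 9.0000
   0.08 [ -3.4  11.  -30.9  -2.5 -21.4  82.9] 4e-25 clr 9.0000
   0.04 [ -3.3  15.2 -30.9  -3.  -17.1  83.4] 2e-27 clr 0.0132
   0 [ -3.2  19.6 -30.4  -3.8 -13.3  84.1] 4e-21 clr 0.0059
spin 4 clr -0.0006 jaw [-0.2577 -0.9589 -0.119 ]
   0.12 [ -3.4   6.9 -30.4  -2.2 -26.   78.6] 1e-24 clr 9.0000
   0.08 [ -3.4  11.  -30.9  -2.5 -21.4  78.9] 2e-24 clr 9.0000
   0.04 [ -3.3  15.2 -30.9  -3.  -17.1  79.4] 3e-27 clr 0.0121
   0 [ -3.2  19.6 -30.4  -3.8 -13.3  80.1] 4e-21 clr -0.0006
```

Run:
```python
from clr import *
from ori import ori
s,R=ori(); g=b-R[:,1]*.004
print(to(g-R[:,0]*.12,s), to(g,s))
```

```text
t 15.78 J [  2.9 -26.1 -58.1   3.7 -31.4  71.8] tcp [ 0.3266 -0.1884  0.1437] tilt 26.8 az -1.3 jaw [-0.1974 -0.9763 -0.0884] jaw az -11.4
[ 0.1213  0.2488 -0.0231] [ 0.2413  0.2488 -0.0231]
```

Emit:
play_rows(
  series=[0.0121, 0.0249, -0.0023, 0, 0.0121, 0.0249, -0.0023, 0, 0.0121, 0.0249, -0.0023, 0, 0.0121, 0.0249, -0.0023, 0, 0.0121, 0.0249, -0.0023, 0],
)

```text
time_s: 16.2
tcp_pos: [0.4668, -0.205, 0.1432]
eef_rot: [101.1, 63.5, -1.4]
contact_force: [-0.3, 0.3, -0.2]
gripper_width: 0.0874
```

Emit:
play_rows(
  series=[0.0121, 0.0249, -0.0023, 0, 0.0121, 0.0249, -0.0023, 0, 0.0121, 0.0249, -0.0023, 0, 0.0121, 0.0249, -0.0023, 0, 0.0121, 0.0249, -0.0023, 0],
)

```text
time_s: 16.62
tcp_pos: [0.6047, -0.2211, 0.1439]
eef_rot: [101.1, 63.5, -1.4]
contact_force: [-0.1, 0.0, 0.3]
gripper_width: 0.0878
```

Run:
```python
from clr import *
from ori import ori
from plant import capture
s,R=ori(); g=b-R[:,1]*.004
print(to(g,s)); 
w=capture('wrist'); cv2.imwrite('pics/w12.png',w['img']); print(proj(w,b))
m,bb=blobs(w['img'],[45,100,30],[80,255,255],None,200); print(bb)
for y in(-.11,.11): print(proj(w,SH+SR@np.array([.008,y,.147])))
c=max(bb,key=lambda x:x[0][4])[1]; sc=capture("scene"); print(tri([ray(w,c),ray(sc,(199.11,273.99))]))
test(R,s["joints"],(0,),off=.004)
```

```text
t 16.62 J [ -3.3   7.2 -30.8  -2.  -25.5  82.4] tcp [ 0.6047 -0.2211  0.1439] tilt 26.5 az -1.4 jaw [-0.197  -0.9766 -0.0862] jaw az -11.4
[ 0.1158 -0.     -0.0003]
[315.4803 231.0863]
[(array([ 288,  203,   56,   53, 2286], dtype=int32), array([315.0293, 229.161 ]))]
[496.1785 188.2963]
[127.1132 188.2286]
(array([ 0.6528, -0.2228,  0.0605]), [np.float64(8.02525019884229e-05), np.float64(8.025250198848766e-05)])
spin 0 clr 0.0097 jaw [-0.197  -0.9766 -0.0862]
   0.12 [ -3.3   6.8 -30.7  -1.9 -26.   82.3] 1e-22 clr 9.0000
   0.08 [ -3.2  10.9 -31.3  -2.2 -21.4  82.6] 4e-24 clr 9.0000
   0.04 [ -3.2  15.1 -31.3  -2.7 -17.1  83. ] 2e-27 clr 0.0168
   0 [ -3.1  19.5 -30.9  -3.4 -13.1  83.7] 2e-21 clr 0.0097
```

View pics/w12.png

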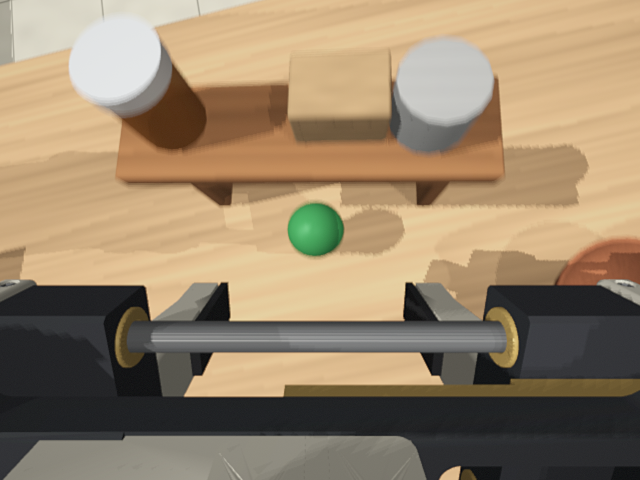

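Emit:
play_rows(
  series=[0.016, 0, 0, 0, 0.016, 0, 0, 0, 0.016, 0, 0, 0, 0.014, 0, 0, 0, 0.01, 0, 0, 0],
)

```text
time_s: 17.13
tcp_pos: [0.6346, -0.2217, 0.0782]
eef_rot: [101.2, 63.6, -1.4]
contact_force: [0.6, 0.4, -0.4]
gripper_width: 0.0878
```

Run:
```python
from clr import *
from ori import ori
from plant import capture
b=np.array([.652,-.2228,.0595])
s,R=ori(); g=b-R[:,1]*.004
print(to(g,s)); 
w=capture('wrist'); cv2.imwrite('pics/w13.png',w['img']); print(proj(w,b))
m,bb=blobs(w['img'],[45,100,30],[80,255,255],None,200); print(bb)
```

```text
t 17.13 J [ -3.2  14.7 -31.6  -2.7 -17.3  83. ] tcp [ 0.6346 -0.2217  0.0782] tilt 26.4 az -1.4 jaw [-0.1973 -0.9765 -0.0862] jaw az -11.4
[ 0.0435  0.0032 -0.0007]
[314.5197 254.67  ]
[(array([ 278,  220,   74,   73, 4261], dtype=int32), array([314.5067, 255.9296]))]
```

View pics/w13.png

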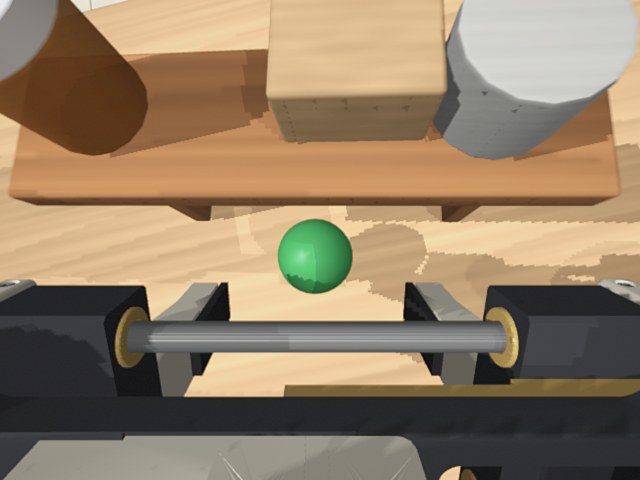

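Emit:
play_rows(
  series=[0.012, 0.0005, 0, 0, 0.012, 0.0005, 0, 0, 0.01, 0.0005, 0, 0, 0.007, 0.0005, 0, 0, 0.002, 0, 0, 0],
)

```text
time_s: 17.6
tcp_pos: [0.6547, -0.223, 0.041]
eef_rot: [101.2, 63.6, -1.4]
contact_force: [-0.4, -0.2, -0.0]
gripper_width: 0.0875
```

Run:
```python
from clr import *
from ori import ori
from plant import capture
b=np.array([.652,-.2228,.0595])
s,R=ori(); g=b-R[:,1]*.004
print(to(g,s),s["contact_force"]); 
w=capture('wrist'); cv2.imwrite('pics/w14.png',w['img']); print(proj(w,b))
c=capture("scene"); cv2.imwrite('pics/s14.png',c['img'][130:330,60:280].repeat(3,0).repeat(3,1))
```

```text
t 17.60 J [ -3.2  19.4 -31.   -3.4 -13.3  83.8] tcp [ 0.6547 -0.223   0.041 ] tilt 26.4 az -1.4 jaw [-0.1979 -0.9764 -0.0861] jaw az -11.5
[ 0.0012  0.0017 -0.0012] [-0.368  -0.1637 -0.0064]
[313.0782 283.1347]
```

View pics/w14.png

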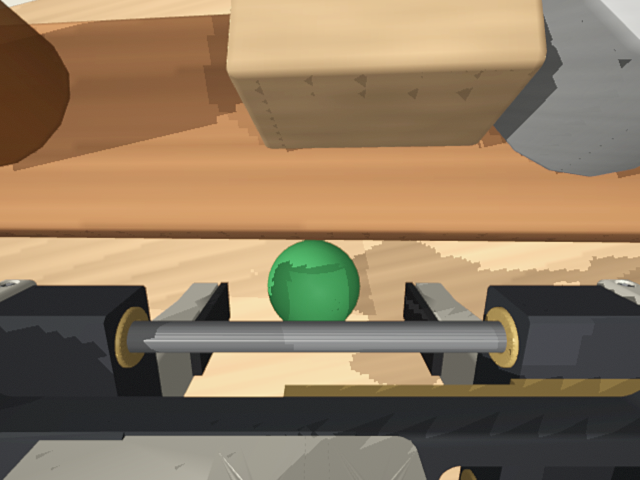

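View pics/s14.png

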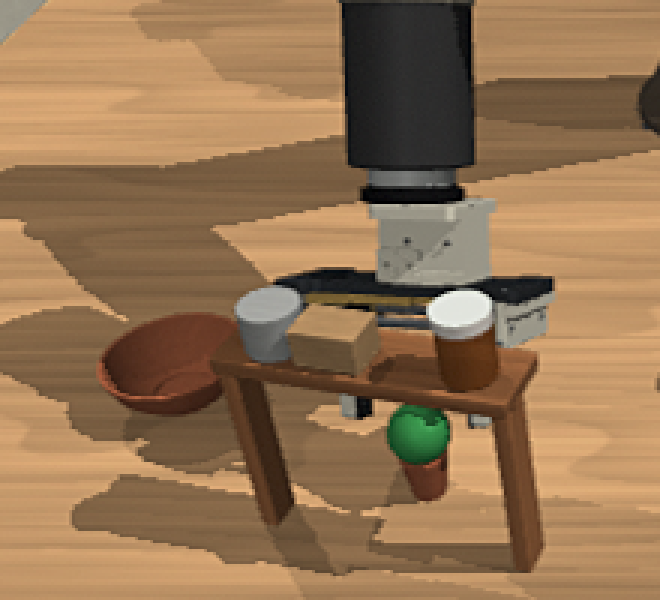

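Emit:
play_rows(
  series=[0.001, 0.002, -0.001, 0, 0, 0, 0, 0, 0, 0, 0, 0, 0, 0, 0, 0, 0, 0, 0, 0],
  jaw=0,
  squeeze=15,
)

```text
time_s: 18.12
tcp_pos: [0.6569, -0.2225, 0.0429]
eef_rot: [101.1, 63.5, -1.5]
contact_force: [-0.3, 0.2, 0.4]
gripper_width: 0.0597
```

Emit:
play_rows(
  series=[0, 0, 0, 0, 0, 0, 0, 0, 0, 0, 0, 0, 0, 0, 0, 0, 0, 0, 0, 0],
)

```text
time_s: 18.53
tcp_pos: [0.6571, -0.2224, 0.0426]
eef_rot: [101.1, 63.5, -1.5]
contact_force: [-0.2, 0.3, 0.9]
gripper_width: 0.0433
```

Run:
```python
from clr import *
from ori import ori
from plant import capture
s,R=ori(); print(s["gripper_width"],s["contact_force"]) 
w=capture('wrist'); cv2.imwrite('pics/w15.png',w['img'])
```

```text
t 18.53 J [ -3.1  19.3 -30.8  -3.2 -13.4  83.5] tcp [ 0.6571 -0.2224  0.0426] tilt 26.5 az -1.5 jaw [-0.1977 -0.9765 -0.0863] jaw az -11.4
0.0432560882800564 [-0.2457  0.3191  0.95  ]
```

View pics/w15.png

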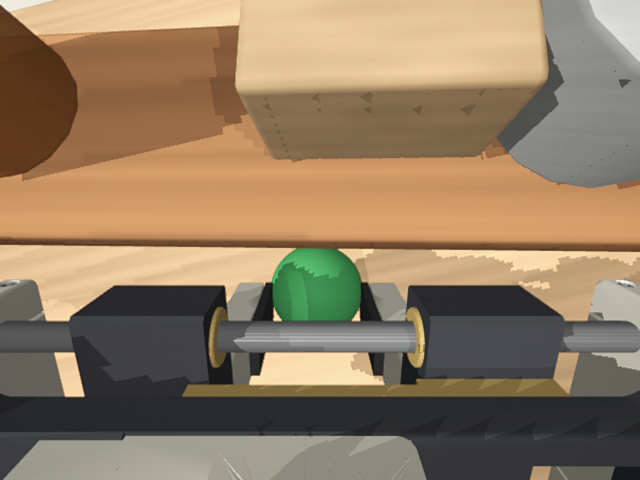

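Emit:
play_rows(
  series=[0, 0, 0, 0, 0, 0, 0, 0, 0, 0, 0, 0, 0, 0, 0, 0, 0, 0, 0, 0],
  squeeze=10,
)

```text
time_s: 19.0
tcp_pos: [0.657, -0.2225, 0.0426]
eef_rot: [101.1, 63.5, -1.5]
contact_force: [-1.5, 0.7, 1.4]
gripper_width: 0.0437
```

Run:
```python
from clr import *
from ori import ori
from plant import capture
s,R=ori(); print(s["gripper_width"],s["contact_force"]) 
w=capture('wrist'); cv2.imwrite('pics/w16.png',w['img'][200:400,180:460].repeat(2,0).repeat(2,1))
m,bb=blobs(w['img'],[45,100,30],[80,255,255],None,200); print(bb)
```

```text
t 19.00 J [ -3.1  19.3 -30.8  -3.2 -13.4  83.5] tcp [ 0.657  -0.2225  0.0426] tilt 26.5 az -1.5 jaw [-0.1978 -0.9764 -0.0863] jaw az -11.4
0.04372785510612038 [-1.4874  0.6724  1.4146]
[(array([ 272,  248,   90,   73, 5698], dtype=int32), array([316.0432, 286.0832]))]
```

View pics/w16.png

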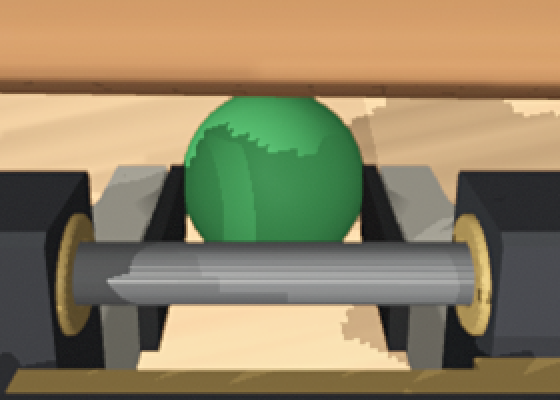

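Emit:
play_rows(
  series=[-0.002, 0, 0, 0, -0.004, 0, 0, 0, -0.006, 0, 0, 0, -0.008, 0, 0, 0, -0.008, 0, 0, 0],
)

```text
time_s: 19.47
tcp_pos: [0.6438, -0.2223, 0.0682]
eef_rot: [101.1, 63.5, -1.5]
contact_force: [0.2, -0.7, 0.6]
gripper_width: 0.0437
```

Run:
```python
from clr import *
from ori import ori
from plant import capture
s,R=ori(); print(s["gripper_width"],s["contact_force"]) 
w=capture('wrist'); cv2.imwrite('pics/w17.png',w['img'])
m,bb=blobs(w['img'],[45,100,30],[80,255,255],None,200); print(bb)
```

```text
t 19.47 J [ -3.2  16.2 -31.1  -2.7 -16.2  83. ] tcp [ 0.6438 -0.2223  0.0682] tilt 26.5 az -1.5 jaw [-0.198  -0.9764 -0.0862] jaw az -11.5
0.043677043009403366 [ 0.1697 -0.6951  0.56  ]
[(array([ 272,  245,   90,   76, 5790], dtype=int32), array([316.0649, 285.4884]))]
```

View pics/w17.png

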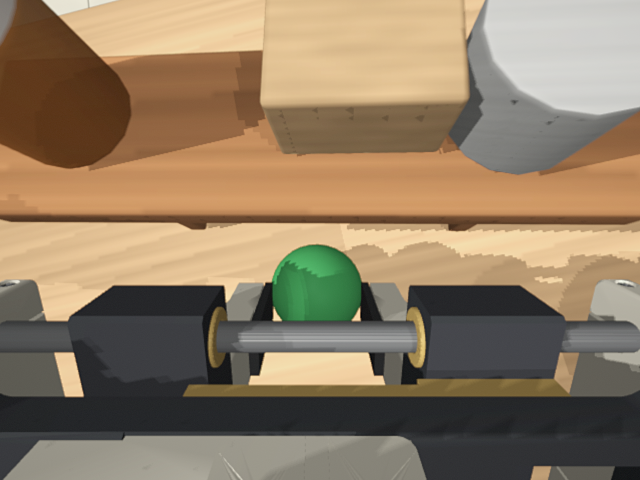

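Emit:
play_rows(
  series=[-0.015, 0, 0, 0, -0.02, 0, 0, 0, -0.025, 0, 0, 0, -0.025, 0, 0, 0, -0.02, 0, 0, 0],
  squeeze=14,
)

```text
time_s: 19.93
tcp_pos: [0.5969, -0.2211, 0.1637]
eef_rot: [101.1, 63.4, -1.5]
contact_force: [0.6, -0.9, -1.0]
gripper_width: 0.0433
```

Run:
```python
from clr import *
from ori import ori
from plant import capture
s,R=ori(); print(s["gripper_width"],s["contact_force"]) 
w=capture('wrist'); 
m,bb=blobs(w['img'],[45,100,30],[80,255,255],None,200); print(bb)
t=capture('top');sc=capture('scene'); cv2.imwrite('pics/s18.png',sc['img']); 
cv2.imwrite('pics/t18.png',np.hstack([cv2.resize(t['img'][185:295,195:275],None,fx=5,fy=5,interpolation=cv2.INTER_CUBIC),cv2.resize(sc['img'][205:315,370:445],None,fx=5,fy=5,interpolation=cv2.INTER_CUBIC)]))
a=np.radians(48)-.785
seat=l2w([.08-.15*np.cos(a)+.044*np.sin(a),0,.06+.15*np.sin(a)+.044*np.cos(a)]); rim=seat-[0,0,.019]
print("seat",seat,"rim px top",proj(t,rim),"scene",proj(sc,rim),"knob",proj(t,knob(.785)),proj(sc,knob(.785)))
for lo,hi in(([100,80,30],[130,255,255]),):
    for c,roi in((t,(205,220,250,275)),(sc,(390,215,430,255))):
        print([ (x[0],x[1]) for x in blobs(c['img'],lo,hi,roi,10)[1]])
for c,roi in((t,(205,220,250,285)),(sc,(390,215,430,255))):
        print("knob",[ (x[0],x[1]) for x in blobs(c['img'],[0,150,60],[8,255,255],roi,10)[1]])
```

```text
t 19.93 J [ -3.3   5.1 -30.3  -1.8 -28.   82.1] tcp [ 0.5969 -0.2211  0.1637] tilt 26.6 az -1.5 jaw [-0.1977 -0.9765 -0.0863] jaw az -11.4
0.04327847795326958 [ 0.6474 -0.861  -0.9839]
[(array([ 272,  244,   89,   77, 5784], dtype=int32), array([316.0176, 285.4385]))]
seat [0.5581 0.2542 0.1118] rim px top [226.9043 260.5652] scene [408.1621 237.9426] knob [222.3952 284.9813] [409.7813 229.3756]
[(array([222, 256,  12,  11,  98], dtype=int32), array([227.602 , 260.7857]))]
[(array([401, 233,  15,  15, 193], dtype=int32), array([407.7409, 239.7876]))]
knob [(array([219, 251,   6,   8,  28], dtype=int32), array([221.3214, 253.8571])), (array([218, 281,   9,   4,  23], dtype=int32), array([222.    , 283.0435]))]
knob [(array([405, 224,  11,  10,  75], dtype=int32), array([409.96, 227.28]))]
```

View pics/t18.png

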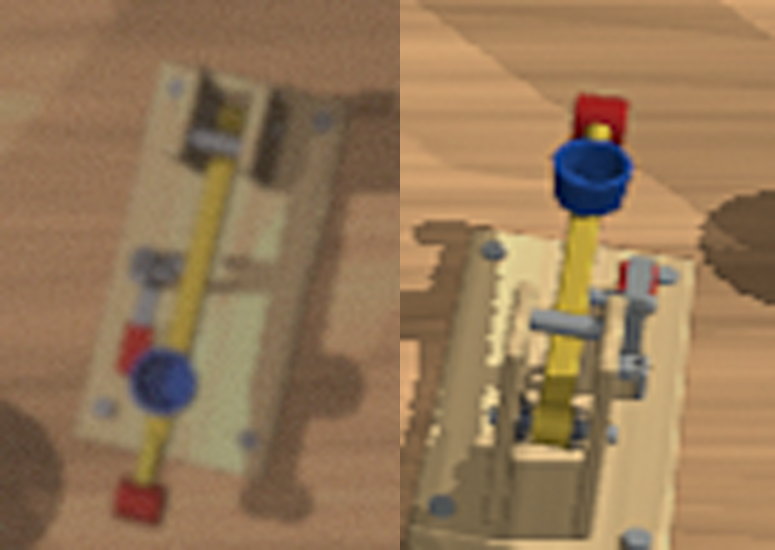

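View pics/s18.png

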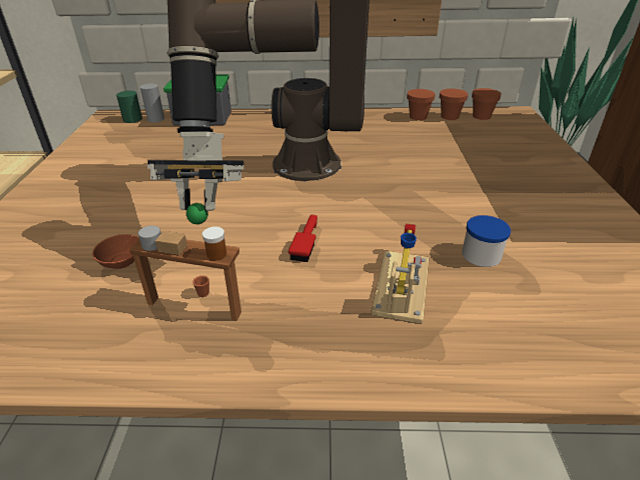

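Run:
```python
from clr import *
from ori import ori
from plant import capture
s,R=ori(); g=s["tcp_pos"]-R[:,0]*.019
w=capture('wrist');t=capture('top');sc=capture('scene')
m,bb=blobs(w['img'],[45,100,30],[80,255,255],None,200)
cs,_=cv2.findContours(m,cv2.RETR_EXTERNAL,cv2.CHAIN_APPROX_NONE); c=max(cs,key=len)[:,0]
up=c[c[:,1]<315]  # visible arc
A=np.c_[2*up,np.ones(len(up))]; x=np.linalg.lstsq(A,(up**2).sum(1),rcond=None)[0]; r=np.sqrt(x[2]+x[0]**2+x[1]**2); print("circle",x[:2],r)
rs=[ray(w,x[:2])]
m2,b2=blobs(sc['img'],[45,100,30],[80,255,255],(180,195,215,230),20); print(b2)
rs.append(ray(sc,b2[0][1]))
m3,b3=blobs(t['img'],[45,100,30],[80,255,255],(370,200,440,260),10); print(b3)
p,e=tri(rs); print("w+s",p,e,"tool rel grasp",R.T@(p-g))
z=343.84*.024/r; o,d=rs[0]; T=w["world_from_camera"]; p=o+d*z/(d@T[:3,2]); print("size",p,R.T@(p-g))
cv2.imwrite('pics/z18.png',cv2.resize(sc['img'][150:240,130:260],None,fx=6,fy=6,interpolation=cv2.INTER_CUBIC))
```

```text
t 20.08 J [ -3.3   5.1 -30.3  -1.8 -27.9  82.1] tcp [ 0.598  -0.2211  0.1644] tilt 26.8 az -1.5 jaw [-0.1975 -0.9765 -0.0867] jaw az -11.4
circle [316.0064 289.574 ] 44.78316592022114
[(array([187, 205,  21,  21, 339], dtype=int32), array([196.7847, 214.9351]))]
[(array([404, 236,  13,   7,  40], dtype=int32), array([410.25 , 238.775]))]
w+s [ 0.5921 -0.2222  0.1797] [np.float64(0.0006978763026301628), np.float64(0.0006978763026302728)] tool rel grasp [0.0027 0.0018 0.0009]
size [ 0.592  -0.2213  0.1765] [0.0055 0.0002 0.0003]
```

View pics/z18.png

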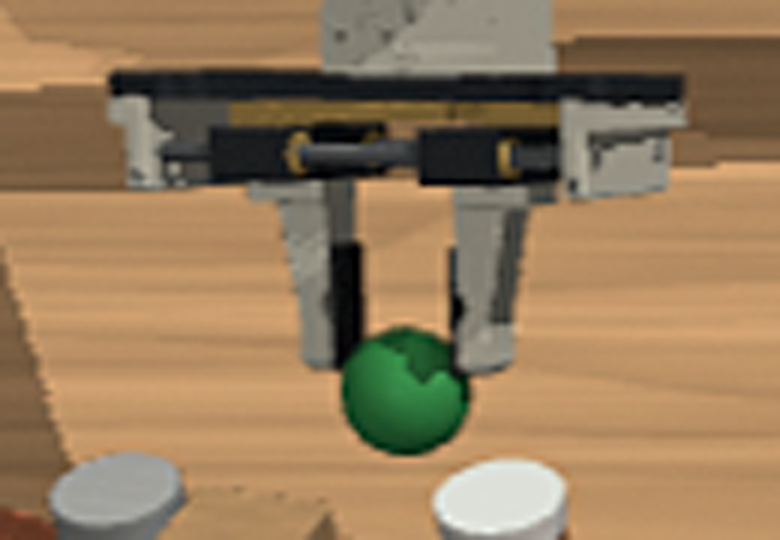

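Run:
```python
from clr import *
from ori import ori
from plant import capture
s,R=ori(); tcp=s["tcp_pos"]
sc=capture('scene')
def z(p): u=proj(sc,p); return (u-[130,150])*6
for n,p in (("tcp",tcp),("tip+",tcp+R[:,2]*.03),("tip-",tcp-R[:,2]*.03),("grasp",tcp-R[:,0]*.019)): print(n,z(p))
print(sc["world_from_camera"]); print(get_state()["gripper_width"] if 0 else "")
```

```text
t 20.23 J [ -3.3   5.4 -30.3  -1.8 -27.8  82.1] tcp [ 0.5972 -0.2209  0.1609] tilt 26.5 az -1.4 jaw [-0.198  -0.9764 -0.0864] jaw az -11.5
tcp [410.894  439.1011]
tip+ [337.5645 435.7757]
tip- [485.2871 442.4746]
grasp [409.3433 388.0808]
[[-0.0315  0.5834 -0.8116  1.4412]
 [ 0.9993  0.0016 -0.0376  0.0544]
 [-0.0206 -0.8122 -0.583   0.7389]
 [ 0.      0.      0.      1.    ]]
```

Run:
```python
from clr import *
from ori import ori
from plant import get_state
s,R=ori(); 
import json
rel=np.array([.0035,.001,.0005]); seat=np.array([.5581,.2542,.1118])
def tcpfor(ball): return ball-R@rel+R[:,0]*.019
p0=s["tcp_pos"]; q=s["joints"]
way=[("now",p0),("back",p0+[-.03,.03,.1]),("mid1",[.56,-.05,.30]),("mid2",[.56,.1,.30]),("above",tcpfor(seat+[0,0,.15]))]+[("d%.2f"%d,tcpfor(seat+[0,0,d])) for d in(.12,.09,.06,.04,.02,0)]
for n,p in way:
    q1,c=ik(np.array(p),R,q); print(n,np.array(p).round(3),q1.round(1),"%.0e"%c)
    if c<1e-6:q=q1
```

```text
t 20.28 J [ -3.3   5.4 -30.3  -1.8 -27.8  82.1] tcp [ 0.5972 -0.2209  0.1605] tilt 26.4 az -1.4 jaw [-0.198  -0.9764 -0.0862] jaw az -11.5
now [ 0.597 -0.221  0.161] [ -3.3   5.4 -30.3  -1.8 -27.8  82.1] 4e-24
back [ 0.567 -0.191  0.261] [  0.8  -4.2 -27.2   1.5 -40.5  75.7] 1e-20
mid1 [ 0.56 -0.05  0.3 ] [ 22.1 -10.8 -32.8  14.7 -44.5  46.9] 5e-23
mid2 [0.56 0.1  0.3 ] [ 41.6  -9.4 -35.3  24.6 -46.8  21.5] 3e-29
above [0.564 0.255 0.248] [ 54.3   0.  -36.4  32.7 -42.9   0.8] 4e-28
d0.12 [0.564 0.255 0.218] [ 53.6   1.4 -39.9  35.8 -38.5  -2.6] 6e-23
d0.09 [0.564 0.255 0.188] [ 52.4   3.  -43.5  40.1 -33.9  -6.9] 1e-19
d0.06 [0.564 0.255 0.158] [ 50.6   4.7 -47.2  46.2 -29.1 -12.4] 2e-28
d0.04 [0.564 0.255 0.138] [ 48.8   6.  -49.8  51.9 -25.8 -17.1] 1e-29
d0.02 [0.564 0.255 0.118] [ 46.    7.3 -52.4  59.6 -22.4 -23.1] 5e-24
d0.00 [0.564 0.255 0.098] [ 42.    8.7 -54.8  70.3 -19.  -30.7] 2e-29
```

Run:
```python
from clr import *
from ori import ori
s,R=ori(); rel=np.array([.0035,.001,.0005]); seat=np.array([.5581,.2542,.1118])
A=s["tcp_pos"]; B=A+np.array([-.02,.05,.12]); C=seat+[0,0,.15]-R@rel+R[:,0]*.019
print(R.T@(B-A),R.T@(C-B),np.linalg.norm(C-B),B,C)
```

```text
t 20.28 J [ -3.3   5.4 -30.3  -1.8 -27.8  82.1] tcp [ 0.5972 -0.2209  0.1605] tilt 26.4 az -1.4 jaw [-0.198  -0.9764 -0.0862] jaw az -11.5
[-0.1169  0.0241 -0.0552] [ 0.019  -0.1175 -0.4101] 0.4270682933857865 [ 0.5772 -0.1709  0.2805] [0.5642 0.2547 0.2475]
```

Emit:
play_rows(
  series=[-0.014, 0.003, -0.005, 0, -0.024, 0.005, -0.01, 0, -0.03, 0.006, -0.012, 0, -0.028, 0.006, -0.014, 0, -0.021, 0.004, -0.014, 0],
)

```text
time_s: 20.7
tcp_pos: [0.5773, -0.171, 0.2829]
eef_rot: [101.1, 63.5, -1.5]
contact_force: [0.0, 0.7, -0.9]
gripper_width: 0.0436
```

Emit:
play_rows(
  series=[0.001, -0.006, -0.018, 0, 0.001, -0.006, -0.02, 0, 0.001, -0.006, -0.021, 0, 0.001, -0.006, -0.021, 0, 0.001, -0.006, -0.021, 0],
)

```text
time_s: 21.12
tcp_pos: [0.5729, -0.065, 0.2714]
eef_rot: [101.1, 63.6, -1.5]
contact_force: [0.2, -0.4, -0.9]
gripper_width: 0.0435
```

Emit:
play_rows(
  series=[0.001, -0.006, -0.021, 0, 0.001, -0.006, -0.021, 0, 0.001, -0.006, -0.021, 0, 0.001, -0.006, -0.021, 0, 0.001, -0.006, -0.021, 0],
)

```text
time_s: 21.53
tcp_pos: [0.5697, 0.044, 0.2628]
eef_rot: [101.0, 63.6, -1.5]
contact_force: [0.3, 0.1, -0.2]
gripper_width: 0.0433
```

Run:
```python
from clr import *
from ori import ori
from plant import capture
s,R=ori(); rel=np.array([.0035,.001,.0005]); seat=np.array([.5581,.2542,.1118]); print(s["gripper_width"],s["contact_force"])
C=seat+[0,0,.15]-R@rel+R[:,0]*.019
print(R.T@(C-s["tcp_pos"]))
w=capture('wrist'); print(blobs(w['img'],[45,100,30],[80,255,255],None,200)[1])
```

```text
t 21.53 J [ 33.7  -8.2 -38.9  23.7 -39.7  28. ] tcp [0.5697 0.044  0.2628] tilt 26.4 az -1.5 jaw [-0.1976 -0.9766 -0.0851] jaw az -11.4
0.043301200882025576 [ 0.255   0.124  -0.1583]
[ 0.0087 -0.0567 -0.2033]
[(array([ 272,  245,   89,   76, 5777], dtype=int32), array([316.0303, 285.4843]))]
```

Emit:
play_rows(
  series=[0.001, -0.006, -0.021, 0, 0.001, -0.006, -0.021, 0, 0.001, -0.006, -0.021, 0, 0.001, -0.006, -0.021, 0, 0.001, -0.006, -0.021, 0],
)

```text
time_s: 22.0
tcp_pos: [0.5666, 0.1529, 0.2542]
eef_rot: [101.0, 63.6, -1.6]
contact_force: [0.3, -0.5, -1.4]
gripper_width: 0.0431
```

Emit:
play_rows(
  series=[0.001, -0.006, -0.021, 0, 0.001, -0.006, -0.021, 0, 0.001, -0.005, -0.021, 0, 0, -0.005, -0.02, 0, 0, -0.004, -0.015, 0],
)

```text
time_s: 22.42
tcp_pos: [0.5648, 0.2547, 0.2485]
eef_rot: [100.9, 63.6, -1.6]
contact_force: [0.1, -1.1, -0.3]
gripper_width: 0.0435
```

Run:
```python
from clr import *
from ori import ori
from plant import capture
s,R=ori(); rel=np.array([.0035,.001,.0005]); seat=np.array([.5581,.2542,.1118]); print(s["gripper_width"],s["contact_force"])
C=seat+[0,0,.08]-R@rel+R[:,0]*.019
print(R.T@(C-s["tcp_pos"]))
w=capture('wrist'); print(blobs(w['img'],[45,100,30],[80,255,255],None,200)[1]); cv2.imwrite('pics/w20.png',w['img'])
print("rim",proj(w,seat-[0,0,.019]))
```

```text
t 22.42 J [ 54.3   0.  -36.2  32.7 -43.1   1. ] tcp [0.5648 0.2547 0.2485] tilt 26.4 az -1.6 jaw [-0.197  -0.9768 -0.0845] jaw az -11.4
0.04351802028224192 [ 0.1438 -1.1087 -0.2904]
[ 0.0633 -0.0315  0.0061]
[(array([ 272,  245,   89,   76, 5771], dtype=int32), array([316.0859, 285.5223]))]
rim [330.7672 295.4925]
```

View pics/w20.png

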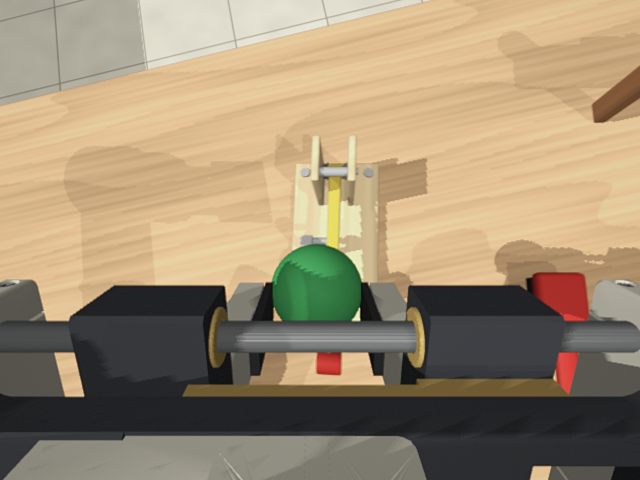

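Emit:
play_rows(
  series=[0.0127, -0.0063, 0.0012, 0, 0.0127, -0.0063, 0.0012, 0, 0.0127, -0.0063, 0.0012, 0, 0.0127, -0.0063, 0.0012, 0, 0.0127, -0.0063, 0.0012, 0],
)

```text
time_s: 22.88
tcp_pos: [0.5643, 0.2533, 0.1773]
eef_rot: [101.1, 63.5, -1.5]
contact_force: [0.2, 0.2, 0.7]
gripper_width: 0.0435
```

```bash
cat > bl.py <<'E'
from clr import *
from ori import ori
from plant import capture
s,R=ori(); rel=np.array([.0035,.001,.0005]); seat=np.array([.5581,.2542,.1118]); print("w",s["gripper_width"],s["contact_force"])
g=s["tcp_pos"]-R[:,0]*.019
w=capture('wrist');t=capture('top');sc=capture('scene')
def circ(c,roi=None,ymax=9999):
    m,_=blobs(c['img'],[45,90,25],[80,255,255],roi,10)
    cs,_=cv2.findContours(m,cv2.RETR_EXTERNAL,cv2.CHAIN_APPROX_NONE); k=max(cs,key=len)[:,0]; k=k[k[:,1]<ymax]
    A=np.c_[2*k,np.ones(len(k))]; x=np.linalg.lstsq(A,(k**2).sum(1),rcond=None)[0]; return x[:2],np.sqrt(x[2]+x[0]**2+x[1]**2)
cw,cs=circ(w,None,315),circ(sc,(360,150,460,290)); print(cw,cs)
p,e=tri([ray(w,cw[0]),ray(sc,cs[0])]); print("ball w+s",p,e,"rel",R.T@(p-g),"fk ball",g+R@rel)
print("ball-seat",p-seat,"launcher axes",LR.T@(p-seat))
u=proj(sc,seat);print("seat px scene",u)
cv2.imwrite('pics/b_%d.png'%int(s["time_s"]*100),np.hstack([cv2.resize(sc['img'][160:280,350:470],None,fx=4,fy=4,interpolation=cv2.INTER_CUBIC),w['img'][:,160:480]]))
m,bb=blobs(sc['img'],[100,80,30],[130,255,255],(390,215,430,255),10); print("cup",bb, "pred rim",proj(sc,seat-[0,0,.019]))
E
python3 bl.py; ls pics | grep b_
```

```text
t 22.88 J [ 51.8   3.5 -44.8  42.  -32.3  -8.5] tcp [0.5643 0.2533 0.1773] tilt 26.5 az -1.5 jaw [-0.1977 -0.9765 -0.0855] jaw az -11.4
w 0.04348591773287422 [0.1813 0.1711 0.7301]
(array([316.0822, 289.6506]), np.float64(44.81293279645822)) (array([411.2535, 201.2519]), np.float64(9.982552329952968))
ball w+s [0.5579 0.2515 0.1932] [np.float64(0.001299609289536908), np.float64(0.0012996092895368621)] rel [0.002  0.0017 0.0016] fk ball [0.5582 0.2527 0.1916]
ball-seat [-0.0002 -0.0027  0.0814] launcher axes [ 0.0005 -0.0027  0.0814]
seat px scene [409.0585 231.3147]
cup [(array([401, 233,  16,  15, 195], dtype=int32), array([407.8051, 239.7436]))] pred rim [408.1655 237.9472]
b_2288.png
```

View pics/b_2288.png

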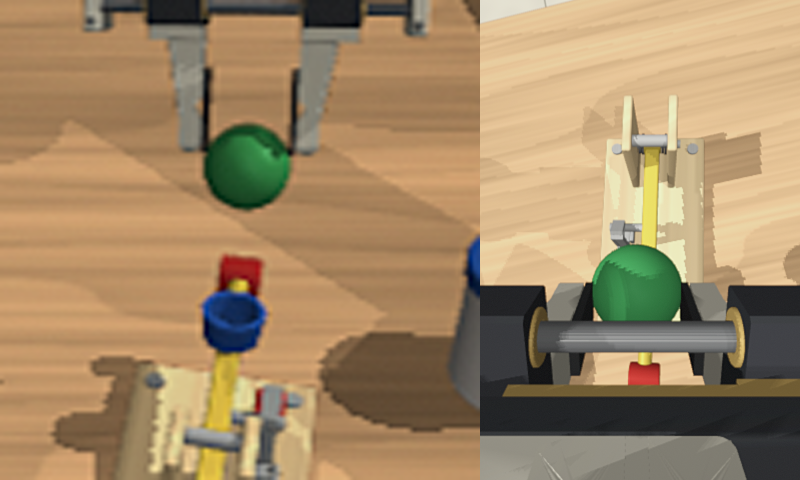

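Run:
```python
from clr import *
from ori import ori
from plant import capture
s,R=ori(); seat=np.array([.5581,.2542,.1118]); sc=capture('scene')
print(proj(sc,seat+[0,0,.081]),proj(sc,seat+[0,-.002,.0814]))
print(R.T@np.array([0,.002,-.06]),R.T@np.array([0,0,-.01]))
```

```text
t 23.03 J [ 51.8   3.5 -44.8  41.8 -32.4  -8.4] tcp [0.5641 0.2521 0.1772] tilt 26.4 az -1.8 jaw [-0.1985 -0.9766 -0.083 ] jaw az -11.5
[413.0815 201.4351] [412.1898 201.2817]
[ 0.0537 -0.0266  0.003 ] [ 0.009  -0.0044  0.0008]
```

Emit:
play_rows(
  series=[0.0107, -0.0053, -0.0001, 0, 0.0107, -0.0053, -0.0001, 0, 0.0107, -0.0053, -0.0001, 0, 0.0107, -0.0053, -0.0001, 0, 0.0107, -0.0053, -0.0001, 0],
)

```text
time_s: 23.5
tcp_pos: [0.5661, 0.2599, 0.1203]
eef_rot: [101.3, 63.4, -1.3]
contact_force: [0.6, -0.5, -0.4]
gripper_width: 0.0432
```

```bash
python3 bl.py; ls pics | grep b_
```

```text
t 23.50 J [ 46.6   7.5 -51.8  59.1 -22.8 -22.9] tcp [0.5661 0.2599 0.1203] tilt 26.6 az -1.3 jaw [-0.1971 -0.9764 -0.088 ] jaw az -11.4
w 0.04315736038075209 [ 0.6149 -0.4792 -0.3607]
(array([316.0884, 289.7192]), np.float64(44.810605723340544)) (array([411.5014, 223.0386]), np.float64(9.67659825649055))
ball w+s [0.5597 0.2582 0.136 ] [np.float64(0.0012991283878550977), np.float64(0.0012991283878551346)] rel [0.0021 0.0017 0.0016] fk ball [0.5599 0.2594 0.1345]
ball-seat [0.0016 0.004  0.0242] launcher axes [0.0006 0.0042 0.0242]
seat px scene [409.0585 231.3147]
cup [(array([401, 232,  15,  16, 189], dtype=int32), array([407.7302, 239.8942]))] pred rim [408.1655 237.9472]
b_2288.png
b_2350.png
```

Emit:
play_rows(
  series=[0, 0, 0, 0, 0, 0, 0, 0, 0, 0, 0, 0, 0, 0, 0, 0, 0, 0, 0, 0],
)

```text
time_s: 24.07
tcp_pos: [0.5655, 0.2592, 0.1198]
eef_rot: [101.2, 63.5, -1.4]
contact_force: [-0.2, 0.5, 0.2]
gripper_width: 0.0432
```

```bash
python3 bl.py; ls pics | grep b_
```

```text
t 24.07 J [ 46.6   7.4 -51.8  58.9 -22.8 -22.8] tcp [0.5655 0.2592 0.1198] tilt 26.5 az -1.4 jaw [-0.1975 -0.9764 -0.0869] jaw az -11.4
w 0.04317168804207356 [-0.1714  0.5155  0.1567]
(array([316.0838, 289.7307]), np.float64(44.835142571682)) (array([412.1073, 222.5463]), np.float64(9.739040052600886))
ball w+s [0.5592 0.2584 0.1371] [np.float64(0.0002242941071794451), np.float64(0.00022429410717950268)] rel [0.0008 0.0022 0.0005] fk ball [0.5593 0.2587 0.1341]
ball-seat [0.0011 0.0042 0.0253] launcher axes [0.0001 0.0043 0.0253]
seat px scene [409.0585 231.3147]
cup [(array([401, 233,  15,  15, 190], dtype=int32), array([407.7684, 239.8632]))] pred rim [408.1655 237.9472]
b_2288.png
b_2350.png
b_2406.png
```

View pics/b_2406.png

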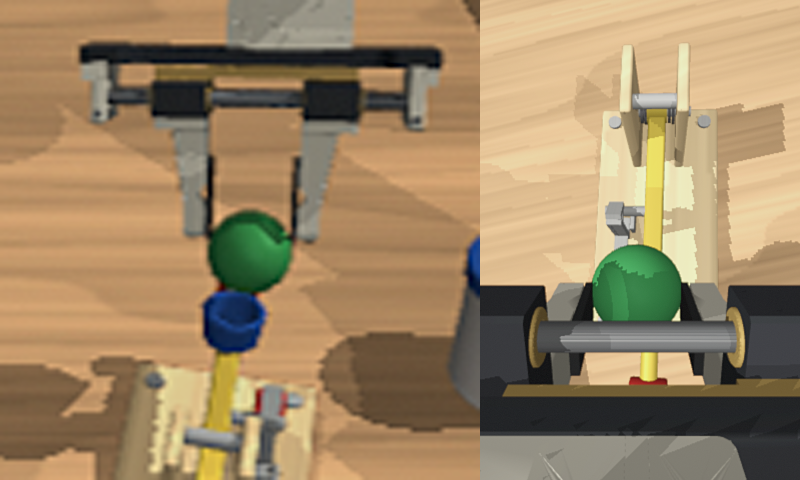

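Run:
```python
from clr import *
from ori import ori
s,R=ori()
print(R.T@np.array([-.001,-.0045,-.016]),R.T@np.array([0,0,-.01]))
```

```text
t 24.22 J [ 46.6   7.5 -51.8  58.9 -22.8 -22.9] tcp [0.5654 0.259  0.1194] tilt 26.5 az -1.4 jaw [-0.1976 -0.9765 -0.0864] jaw az -11.4
[ 0.0139 -0.0069  0.006 ] [ 0.0089 -0.0044  0.0009]
```

Emit:
play_rows(
  series=[0.004, -0.002, 0.002, 0, 0.004, -0.002, 0.002, 0, 0.003, -0.0015, 0.001, 0, 0.003, -0.0014, 0.001, 0, 0, 0, 0, 0],
)

```text
time_s: 24.63
tcp_pos: [0.5641, 0.2537, 0.1025]
eef_rot: [101.0, 63.5, -1.6]
contact_force: [-0.1, -0.1, -0.6]
gripper_width: 0.0437
```

Emit:
play_rows(
  series=[0, 0, 0, 0, 0, 0, 0, 0, 0, 0, 0, 0, 0, 0, 0, 0, 0, 0, 0, 0],
)

```text
time_s: 25.05
tcp_pos: [0.5644, 0.2546, 0.1034]
eef_rot: [101.2, 63.5, -1.4]
contact_force: [0.8, -0.6, -1.5]
gripper_width: 0.0433
```

```bash
python3 bl.py; ls pics | grep b_
```

```text
t 25.05 J [ 43.1   8.3 -54.3  67.4 -19.8 -28.7] tcp [0.5644 0.2546 0.1034] tilt 26.5 az -1.4 jaw [-0.1975 -0.9765 -0.0865] jaw az -11.4
w 0.04328790021629644 [ 0.8023 -0.5817 -1.5209]
(array([316.1094, 289.7249]), np.float64(44.80389827379558)) (array([409.2532, 228.3201]), np.float64(9.559836031876808))
ball w+s [0.5582 0.2539 0.1203] [np.float64(0.00014879295705973557), np.float64(0.00014879295705974376)] rel [0.0011 0.0021 0.0005] fk ball [0.5583 0.254  0.1177]
ball-seat [ 0.0001 -0.0003  0.0085] launcher axes [ 0.0002 -0.0003  0.0085]
seat px scene [409.0585 231.3147]
cup [(array([401, 235,  15,  13, 128], dtype=int32), array([407.4062, 241.9766]))] pred rim [408.1655 237.9472]
b_2288.png
b_2350.png
b_2406.png
b_2505.png
```

View pics/b_2505.png

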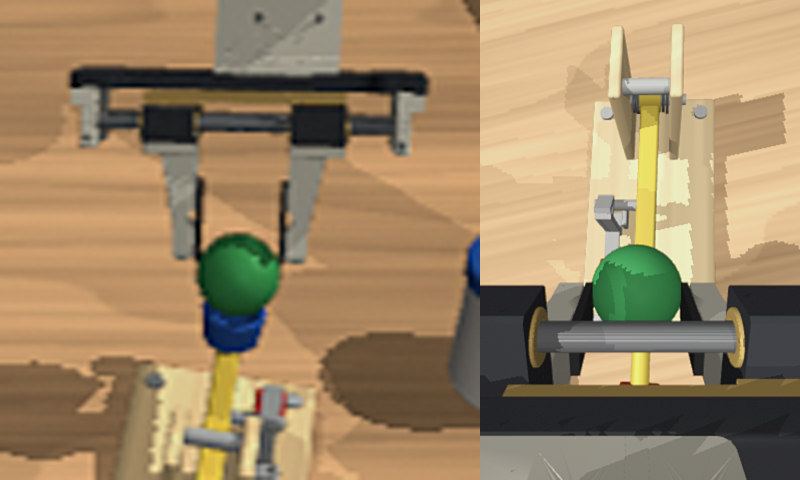

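Emit:
play_rows(
  series=[0.002, -0.001, 0.0002, 0, 0.0015, -0.0008, 0.0002, 0, 0.001, -0.0004, 0.0001, 0, 0, 0, 0, 0, 0, 0, 0, 0],
)

```text
time_s: 25.62
tcp_pos: [0.5644, 0.2539, 0.0979]
eef_rot: [101.1, 63.5, -1.5]
contact_force: [0.5, 0.2, -0.4]
gripper_width: 0.0434
```

Emit:
play_rows(
  series=[0, 0, 0, 0, 0, 0, 0, 0, 0, 0, 0, 0, 0, 0, 0, 0, 0, 0, 0, 0],
)

```text
time_s: 26.03
tcp_pos: [0.5644, 0.2543, 0.0982]
eef_rot: [101.2, 63.5, -1.4]
contact_force: [1.2, -0.9, -0.4]
gripper_width: 0.0433
```

```bash
python3 bl.py; ls pics | grep b_
```

```text
t 26.03 J [ 41.9   8.6 -54.9  70.5 -19.  -30.8] tcp [0.5644 0.2543 0.0982] tilt 26.5 az -1.4 jaw [-0.1978 -0.9764 -0.0864] jaw az -11.4
w 0.0433385129359047 [ 1.1995 -0.8866 -0.4444]
(array([316.0956, 289.7566]), np.float64(44.83044043981052)) (array([408.7676, 230.097 ]), np.float64(9.461218629668636))
ball w+s [0.5581 0.2535 0.1152] [np.float64(0.00029891367423126337), np.float64(0.00029891367423143055)] rel [0.001  0.0021 0.0006] fk ball [0.5583 0.2538 0.1125]
ball-seat [-0.     -0.0007  0.0034] launcher axes [ 0.0002 -0.0007  0.0034]
seat px scene [409.0585 231.3147]
cup [(array([401, 237,  15,  11, 103], dtype=int32), array([407.3495, 242.8544]))] pred rim [408.1655 237.9472]
b_2288.png
b_2350.png
b_2406.png
b_2505.png
b_2603.png
```

Down in 1 mm steps, watching the force.

Emit:
play_rows(
  series=[0.001, -0.0004, 0.0001, 0, 0, 0, 0, 0, 0.001, -0.0004, 0.0001, 0, 0, 0, 0, 0, 0, 0, 0, 0],
)

```text
time_s: 26.6
tcp_pos: [0.5647, 0.2543, 0.0963]
eef_rot: [101.2, 63.5, -1.4]
contact_force: [-2.4, 0.4, 4.0]
gripper_width: 0.0431
```

Emit:
play_rows(
  series=[0, 0, 0, 0, 0, 0, 0, 0, 0, 0, 0, 0, 0, 0, 0, 0, 0, 0, 0, 0],
)

```text
time_s: 27.02
tcp_pos: [0.5646, 0.2543, 0.0962]
eef_rot: [101.2, 63.5, -1.4]
contact_force: [-2.5, -0.0, 3.2]
gripper_width: 0.0435
```

```bash
python3 bl.py; ls pics | grep b_|tail -1
```

```text
t 27.02 J [ 41.4   8.8 -55.1  71.9 -18.6 -31.7] tcp [0.5646 0.2543 0.0962] tilt 26.5 az -1.4 jaw [-0.1976 -0.9765 -0.0864] jaw az -11.4
w 0.04350191455738147 [-2.456  -0.0148  3.1942]
(array([316.1042, 289.8247]), np.float64(44.852485397432005)) (array([408.624 , 230.8852]), np.float64(9.503236278400019))
ball w+s [0.5583 0.2534 0.1131] [np.float64(0.0003738398880712961), np.float64(0.00037383988807110867)] rel [0.001  0.0021 0.0007] fk ball [0.5585 0.2538 0.1104]
ball-seat [ 0.0002 -0.0008  0.0013] launcher axes [ 0.0004 -0.0007  0.0013]
seat px scene [409.0585 231.3147]
cup [(array([401, 238,  15,  10,  91], dtype=int32), array([407.4286, 243.2967]))] pred rim [408.1655 237.9472]
b_2701.png
```

Emit:
play_rows(
  series=[-0.0006, -0.0012, 0, 0, 0, 0, 0, 0, 0, 0, 0, 0, 0, 0, 0, 0, 0, 0, 0, 0],
)

```text
time_s: 27.58
tcp_pos: [0.5633, 0.2545, 0.096]
eef_rot: [101.1, 63.5, -1.5]
contact_force: [-0.1, 0.7, 0.8]
gripper_width: 0.0431
```

```bash
python3 bl.py; ls pics | grep b_|tail -1
```

```text
t 27.58 J [ 41.5   8.7 -55.2  71.8 -18.7 -31.8] tcp [0.5633 0.2545 0.096 ] tilt 26.5 az -1.5 jaw [-0.1978 -0.9764 -0.0863] jaw az -11.4
w 0.04310893119424931 [-0.0978  0.7442  0.8465]
(array([316.1102, 289.2468]), np.float64(44.86744919840787)) (array([408.6496, 230.5498]), np.float64(9.58629207534835))
ball w+s [0.5572 0.2536 0.1133] [np.float64(0.0003164674068385634), np.float64(0.0003164674068384654)] rel [0.0008 0.0025 0.0007] fk ball [0.5571 0.254  0.1102]
ball-seat [-0.0009 -0.0006  0.0015] launcher axes [-0.0007 -0.0008  0.0015]
seat px scene [409.0585 231.3147]
cup [(array([401, 238,  15,  10,  95], dtype=int32), array([407.4737, 243.1789]))] pred rim [408.1655 237.9472]
b_2758.png
```

Emit:
play_rows(
  series=[0.0005, -0.0003, 0, 0, 0, 0, 0, 0, 0, 0, 0, 0, 0, 0, 0, 0, 0, 0, 0, 0],
  squeeze=4,
)

```text
time_s: 28.15
tcp_pos: [0.5633, 0.2546, 0.0956]
eef_rot: [101.2, 63.5, -1.4]
contact_force: [-1.7, 1.0, 3.4]
gripper_width: 0.0445
```

```bash
python3 bl.py; ls pics | grep b_|tail -1
```

```text
t 28.15 J [ 41.4   8.7 -55.3  72.2 -18.6 -32.1] tcp [0.5633 0.2546 0.0956] tilt 26.5 az -1.4 jaw [-0.1977 -0.9764 -0.0865] jaw az -11.4
w 0.044539056973190286 [-1.6613  1.0363  3.4233]
(array([316.1594, 289.3291]), np.float64(45.102454835771496)) (array([408.6512, 230.7387]), np.float64(9.521870633218816))
ball w+s [0.5572 0.2536 0.1128] [np.float64(0.0003221057421909755), np.float64(0.0003221057421910031)] rel [0.001  0.0024 0.0007] fk ball [0.5571 0.2541 0.1099]
ball-seat [-0.0009 -0.0006  0.001 ] launcher axes [-0.0008 -0.0008  0.001 ]
seat px scene [409.0585 231.3147]
cup [(array([401, 238,  15,  10,  95], dtype=int32), array([407.3474, 243.2211]))] pred rim [408.1655 237.9472]
b_2815.png
```

Emit:
play_rows(
  series=[0, 0, 0, 0, 0, 0, 0, 0, 0, 0, 0, 0, 0, 0, 0, 0, 0, 0, 0, 0],
  jaw=62,
)

```text
time_s: 28.72
tcp_pos: [0.563, 0.2543, 0.095]
eef_rot: [101.1, 63.5, -1.5]
contact_force: [-0.4, -1.2, 0.3]
gripper_width: 0.0542
```

```bash
python3 bl.py; ls pics | grep b_|tail -1
```

```text
t 28.72 J [ 41.4   8.8 -55.3  72.2 -18.6 -32.1] tcp [0.563  0.2543 0.095 ] tilt 26.5 az -1.5 jaw [-0.198  -0.9765 -0.0857] jaw az -11.5
w 0.054246592942696716 [-0.4265 -1.1968  0.3331]
(array([314.4343, 288.8992]), np.float64(45.11247986282515)) (array([409.003 , 230.6058]), np.float64(9.538610169605525))
ball w+s [0.5573 0.2542 0.1132] [np.float64(0.00015941594323175176), np.float64(0.00015941594323173397)] rel [ 0.0002  0.003  -0.0004] fk ball [0.5568 0.2537 0.1093]
ball-seat [-0.0008  0.      0.0014] launcher axes [-0.0008 -0.0002  0.0014]
seat px scene [409.0585 231.3147]
cup [(array([401, 238,  15,  10,  95], dtype=int32), array([407.4737, 243.1789]))] pred rim [408.1655 237.9472]
b_2871.png
```

View pics/b_2871.png

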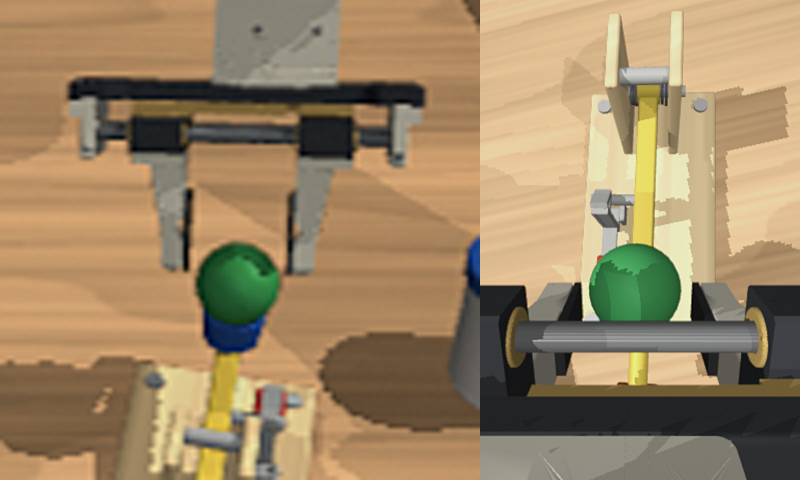

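Emit:
play_rows(
  series=[0, 0, 0, 0, 0, 0, 0, 0, 0, 0, 0, 0, 0, 0, 0, 0, 0, 0, 0, 0],
  jaw=88,
)

```text
time_s: 29.28
tcp_pos: [0.5632, 0.2545, 0.0955]
eef_rot: [101.1, 63.5, -1.5]
contact_force: [-0.7, -1.1, -0.1]
gripper_width: 0.0759
```

```bash
python3 bl.py|head -6
```

```text
t 29.28 J [ 41.4   8.8 -55.3  72.2 -18.6 -32.1] tcp [0.5632 0.2545 0.0955] tilt 26.5 az -1.5 jaw [-0.1978 -0.9764 -0.0863] jaw az -11.5
w 0.0759048458699315 [-0.6917 -1.1202 -0.0504]
(array([315.1029, 289.2386]), np.float64(45.0702067217542)) (array([409.0564, 230.6206]), np.float64(9.57222790599314))
ball w+s [0.5573 0.2543 0.1132] [np.float64(9.969129373098129e-05), np.float64(9.969129373102619e-05)] rel [ 0.0005  0.0026 -0.0001] fk ball [0.5571 0.254  0.1097]
ball-seat [-0.0008  0.0001  0.0014] launcher axes [-0.0008 -0.0001  0.0014]
seat px scene [409.0585 231.3147]
```

Emit:
play_rows(
  series=[-0.003, 0, 0, 0, -0.006, 0, 0, 0, -0.008, 0, 0, 0, -0.01, 0, 0, 0, -0.012, 0, 0, 0],
)

```text
time_s: 29.85
tcp_pos: [0.5453, 0.2544, 0.13]
eef_rot: [101.0, 63.6, -1.6]
contact_force: [1.2, 0.8, -0.1]
gripper_width: 0.077
```

```bash
python3 bl.py; ls pics | grep b_|tail -1
```

```text
t 29.85 J [ 49.7   5.1 -52.4  54.6 -25.2 -21.1] tcp [0.5453 0.2544 0.13  ] tilt 26.4 az -1.6 jaw [-0.1984 -0.9764 -0.0853] jaw az -11.5
w 0.07703552950060762 [ 1.1913  0.8381 -0.1076]
(array([314.1327, 263.329 ]), np.float64(37.02731655772002)) (array([409.0632, 230.524 ]), np.float64(9.621212798369315))
ball w+s [0.557  0.2544 0.1133] [np.float64(0.00016142875081710475), np.float64(0.00016142875081693933)] rel [ 0.0392  0.0029 -0.0008] fk ball [0.5392 0.2539 0.1443]
ball-seat [-0.0011  0.0002  0.0015] launcher axes [-0.0011 -0.0001  0.0015]
seat px scene [409.0585 231.3147]
cup [(array([401, 238,  15,  10,  95], dtype=int32), array([407.4737, 243.1789]))] pred rim [408.1655 237.9472]
b_2985.png
```

Ball stays still while the fingers withdraw; move well clear.

Emit:
play_rows(
  series=[-0.02, 0, 0, 0, -0.03, 0, 0, 0, -0.035, 0, 0, 0, -0.03, 0, 0, 0, -0.02, 0, 0, 0],
)

```text
time_s: 30.42
tcp_pos: [0.4855, 0.257, 0.2536]
eef_rot: [101.4, 63.4, -1.2]
contact_force: [1.7, 2.2, 0.0]
gripper_width: 0.0769
```

Emit:
play_rows(
  series=[0, 0, 0, 0, 0, 0, 0, 0, 0, 0, 0, 0, 0, 0, 0, 0, 0, 0, 0, 0],
)

```text
time_s: 30.83
tcp_pos: [0.4858, 0.2556, 0.2498]
eef_rot: [100.8, 63.5, -1.8]
contact_force: [-0.1, -0.7, 0.9]
gripper_width: 0.0773
```

```bash
python3 bl.py
python3 - <<'E'
from h import *
from plant import *
w=capture('wrist');t=capture('top');sc=capture('scene')
for n,c in(('w',w),('t',t),('s',sc)): cv2.imwrite(f'pics/f_{n}.png',c['img'])
a=cv2.imread('pics/top0.png').astype(int); 
for n,roi in(("tub",(130,255,182,305)),("brush",(300,260,340,335)),("bowl",(462,240,512,292))):
    x0,y0,x1,y1=roi; print(n,np.abs(a[y0:y1,x0:x1]-t['img'][y0:y1,x0:x1]).mean())
lo=([100,100,30],[130,255,255],(120,250,190,310)),([0,150,60],[10,255,255],(300,255,345,340))
for l in lo: 
    for im in(a.astype(np.uint8),t['img']): print([x[1] for x in blobs(im,*l,50)[1]])
E
```

```text
t 30.83 J [ 64.   -6.6 -42.3  33.3 -47.8  -7.9] tcp [0.4858 0.2556 0.2498] tilt 26.5 az -1.8 jaw [-0.1989 -0.9764 -0.0838] jaw az -11.5
w 0.07729717443165346 [-0.0782 -0.6726  0.8999]
(array([314.211 , 217.6393]), np.float64(22.81885083663054)) (array([409.0625, 230.4047]), np.float64(9.71752477132806))
ball w+s [0.5573 0.2543 0.1138] [np.float64(0.00021025522032160545), np.float64(0.00021025522032149348)] rel [ 0.1726  0.0032 -0.0016] fk ball [0.4796 0.2551 0.264 ]
ball-seat [-0.0008  0.0001  0.002 ] launcher axes [-0.0009 -0.0001  0.002 ]
seat px scene [409.0585 231.3147]
cup [(array([401, 237,  15,  11,  96], dtype=int32), array([407.4062, 243.1146]))] pred rim [408.1655 237.9472]
tub 9.926153846153847
brush 9.43811111111111
bowl 6.0706410256410255
[array([153.3746, 281.3391])]
[array([153.0971, 281.225 ])]
[array([319.3808, 292.4682])]
[array([319.4343, 292.3492])]
```

View pics/f_w.png

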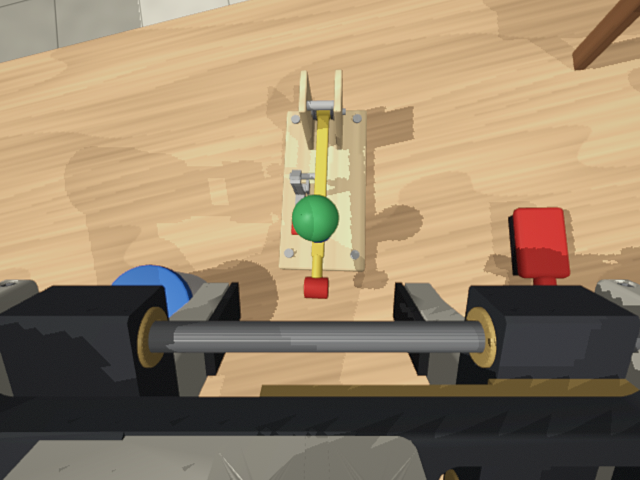

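View pics/f_s.png

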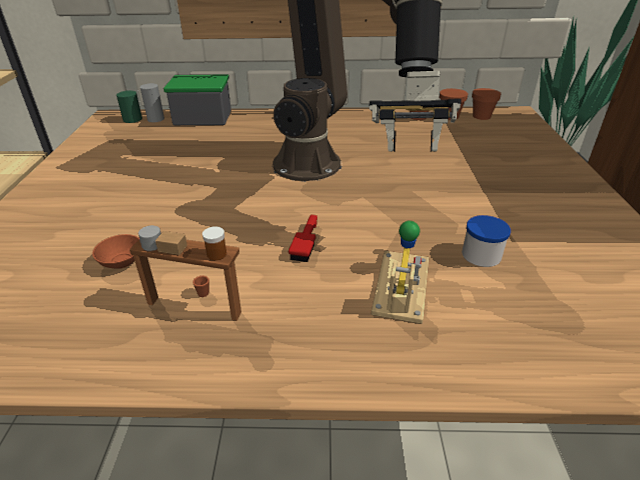

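View pics/f_t.png

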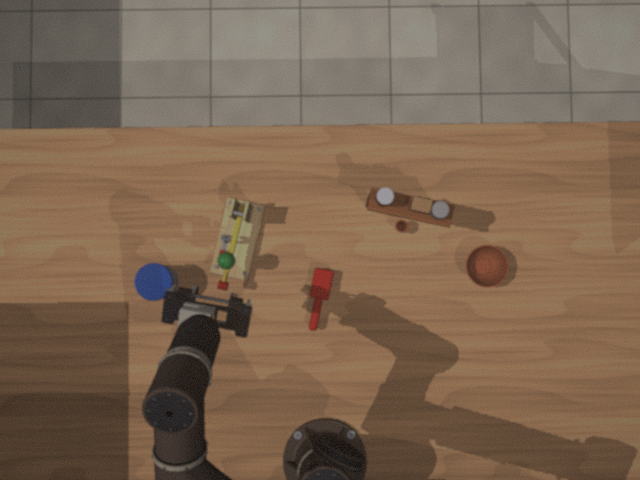

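```bash
python3 -c "
from plant import *
print(close_job())"
```

```text
the job is handed in; nothing more can be done
None
```

The launcher is cocked on its catch with the green ball resting in the cup, and I handed the job in at about 31 s; no verdict was reported.

**Cocking:** I pinched the red knob by its flat ends, drew it down along its arc to about 0.86 rad, and eased it back up. At about 0.79 rad a light upward pull of 7–9 N showed the catch was holding. I then let go with almost no load on the knob, and the arm stayed down.

**Ball:** The moves only allow turning about the tool's own axis, so I got the tilt by pushing against the arm's reach limits in free air. At the outer limit joint 3 read 71.714° against its 71.71° limit. I take that as measurement noise, but cannot rule out a slight overrun. With about 26° of tilt I took the ball from under the shelf edge, set it in the cup with about 3 N of contact, and released it.

**Last checks:**
- **Ball:** the wrist and scene cameras put it within 1 mm sideways and 2 mm in height of the computed seat, and it did not move as the fingers withdrew.
- **Arm:** it is still cocked, and the robot is clear of everything.
- **Tub and brush:** both are within 0.3 pixel of where they started.
- **Bowl:** I compared it only by eye, and it looks unmoved.

**Disagreements:**
- **Grip:** the grip width on the 48 mm ball read about 43 mm. The scene view showed the fingertips gripping about 9 mm off its centre, so the hold was shallower than planned. The ball did not slip in the grip while it was carried.
- **Ball height:** in the cup, the ball's height from the cameras and from the arm's own position differed by about 3 mm.

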